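# Trim a 3D printer's bed height stop

### The arm

A 6-joint arm with a two-finger parallel gripper is mounted at the origin on the work surface. World frame = base frame: x ahead of the robot, y to its left, z up, the work surface at z = 0. Lengths are in m, angles in rad, forces in N, time in s.
With the tool pointing down it reaches from about 0.35 to 0.975 m from the base axis. Payload 4.9 kg.
Tool frame: the origin (TCP) lies at the very end of the fingers, on their centre line; the grasp point (between the pads) lies behind it (manip.grip_depth is the z of the grasp point in the tool frame, in m); z points along the fingers, y is the direction in which the jaws open and shut (so a half turn about z gives the same grasp; the last joint's range is limited). The gripper opens to 85 mm and grips with 20 to 120 N. Pads are 22 mm wide; open, the fingers measure 114 mm over their backs; the gripper's body (76 mm by 85 mm) begins 54 mm behind the grasp point. The pads swing forward as they close: fully open they stand 13 mm farther back than shut.
Start: joints at [1.189, 0.053, 1.613, -0, 1.476, -0.119], TCP at [0.162, 0.604, 0.231] pointing down, gripper open.
Joint ranges: [-3.01, 3.01], [-1.01, 2.22], [0.06, 2.58], [-1.02, 4.17], [0.09, 2.62], [-3.14, 3.14]. Speed limits (rad/s): [2.57, 2.57, 3.14, 3.14, 3.14, 3.14].

### API

Orientations are given as a unit quaternion [w, x, y, z].
In Python, from plant import state, optics, manip, silhouettes, place_of gives the robot as it stands. The module is installed in compiled form; this text tells all that it offers.
- The arm moves only by the tool jog_arm, never from a script. Its argument "increments" is a list of rows, each an object with "slide": the shift along the tool's x, y, z in mm, a list of three; "rotation": the turn, a rotation vector about the tool's x, y, z in degrees, a list of three. A call has 1 to 20 rows; each row shifts and turns the commanded pose from where the row before left it, along the tool's axes as they then stand; what a row does not reach is not made up. A row lasts 1/12 s, in which the tool goes at most 41.7 mm and 7.16 degrees, less where a joint would pass 70% of its speed; a pose out of reach is approached as far as the arm can. A call with a gripper value outside its range is refused whole. "fingers" is the opening, from 0 (shut) to 1 (fully open), set as the call begins (left out, the last holds). The fingers move at their own pace and stop on an object; the grip force is fixed at half the most. Time passes only in rows, so rows that do not move let the fingers close. It gives the time, the measured TCP pose, the force and the opening at its end, in the units of the state.
- state(): the state, without advancing time (a new reading comes with each control period).
- optics.grab_frame(name): name is "side" or "top" or "wrist"; returns a dict with "frame" (400x640x3 uint8, blue, green, red), "camera_matrix" (3x3 intrinsics, pixels), "distortion" ([k1, k2, p1, p2, k3] as OpenCV has them; the pictures are not rectified), "R" (3x3) and "t" (3): a world point X has camera coordinates R X + t. Camera axes: x right, y down, z forward; pixel columns grow to the right and rows downward; lengths in m; the calibration is good to about 2 mm. A picture is of the moment at which its call begins. There is no depth.
- manip.job_done(): hands the job in, once; it reports no verdict.
Trained networks look in the newest picture that a camera, given by its name, has taken for a name from the list of things; names that differ only in an ending like _2 or _b are one class to them, and where a whole thing is asked for, a point or a joint stands for the part that bears it (a point fixed in the world has none). Each returns a list of dicts, best first, with "score" (0 to 1); they miss things now and then, are a little off and sometimes report something else, mostly with a low value. They report only what shows in the picture. A call takes as long as a camera call. They do not tell look-alikes from the thing itself.
- silhouettes(thing, camera): "mask" (400x640 bool, what is visible of it) and "bbox" ([left, top, right, bottom] in pixels, round what is visible of it).
- place_of(thing, camera): "uv" ([column, row] in pixels: a listed point, or the origin of a listed thing).
The state is a dict: "time": time; "joint_pos": joint angles; "joint_vel": joint speeds; "joint_efforts": joint torques, N m; "tool_pos": TCP position; "tool_rot": TCP orientation; "contact_force": force on the tool from outside, world axes, zero at the start; "ft_torque": the same for the moment, N m; "gripper_width": opening from 0.0 (shut) to 1.0 (fully open).
Only numpy, scipy, OpenCV 4.12 (cv2) and the standard library are available. Lean on these libraries where they do the work, as an engineer would, in place of code of your own. Each camera call takes 0.05 s, during which the arm holds its last target.

### The job

Trim the printer's bed height stop: push the red lock nut's lever anticlockwise until the nut is slack, turn the black adjuster knob clockwise until its yellow pointer stands exactly at the green index tab, then turn the lever clockwise until the nut is firmly tight again. Tighten by feel to about 12 N of push at the lever's post - over 16 N strips the plastic thread - and do not turn the adjuster before the nut is slack; leave the other things on the bench alone.

Things in the scene. Friction and masses are not known exactly. Their poses are not given: they have to be found in the camera images.
- stop_block: The height stop: a 110 x 110 mm aluminium foot 14 mm thick with a dark 76 x 76 mm block on it to 44 mm high and a 64 mm round boss to 50 mm, screwed to the bench. Origin: centre of its underside. The vertical common axis of nut, adjuster and index tab passes through this origin. Start yaw varies.
- jam_nut: The red lock nut, threaded into the block: 60 mm hub (57 to 71 mm above the bench) with a radial lever (13 mm wide, 60 to 70 mm high) ending in an upright post. Anticlockwise from above loosens it (it rises up to 6 mm); it turns 1 rad anticlockwise and 1.5 rad clockwise from its start, and stays where left. Origin on the common axis, at bench height at the start; x axis along the lever.
- lever_post (a point): Black upright round post at the lever's end, 14 mm in diameter, 60 to 115 mm above the bench, 80 mm from the axis; this point is on its centreline at 95 mm. The nut starts tight: 2 to 7 N sideways, square to the lever, breaks it loose; 0.3 rad on it is slack and turns at about 1 N. Retightening, once it bites the push rises by about 1 N per mm of post travel.
- washer: Steel washer hidden in the block between nut and adjuster collar; cannot turn. Origin as the block's. Nut grip = force between nut and washer, 4 to 7 N per 1 N pushed on the post while tightening (40 to 75 N at the start). The collar sinks as the adjuster is turned in, so the nut then bites later than at the start, 0.2 to 0.9 rad further clockwise: feel for it.
- adjuster: The adjuster screw with its black knob, threaded into the block on the common axis. Nut slack: turns at about 0.05 N m and sinks 3.5 mm per rad clockwise (from above). Nut tight: held fast, not to be forced. Origin on the axis, at bench height at the start; x axis along the pointer and the knob's bar.
- knob_grip (a point): Grip point of the knob: on the axis, 137 mm above the bench, in the middle of an upright bar 44 mm long (along the pointer), 14 mm wide and 42 mm high (108 to 150 mm above the bench).
- pointer_tip (a point): Tip of the yellow pointer under the knob bar, 45 mm from the axis, 105 mm above the bench (4 mm wide).
- mark (a point): Where the pointer's tip must stand: 45 mm from the axis, at the inner end of the 5 mm wide green tab on the fixed upright aluminium index bracket (bracket 46 to 60 mm from the axis, up to 105 mm high). It stands 0.5 to 1.5 rad clockwise of the pointer's starting direction.
- index_tab: The fixed index bracket; origin on the axis at bench height, x axis towards the green tab.
- printed_tray: bystander: white printed tray, 130 x 100 x 55 mm
- spool: bystander: orange reel, 100 mm wide, 50 mm high
- scraper: bystander: scraper lying on the bench
- driver: bystander: screwdriver lying on the bench
- screw_jar: bystander: jar, 52 mm wide, 70 mm high
- bearing: bystander: steel ring, 32 mm wide, 12 mm high
- nozzle_tin: bystander: brass tin, 44 mm wide, 25 mm high
- test_block: bystander: white printed block 30 x 30 x 20 mm
Not all that is in view belongs to the job. What is shaped like the stop_block but purple is not meant.

How it is judged:
By the outcome, as a careful person would: the job done as asked, in the order asked, and still so for the second after the job is handed in, with the robot touching nothing.
It also fails if it takes over 72 s, if anything falls off the work surface, if the arm or the gripper's body presses on something with over 40 N, if the wrist force passes 120 N, or if a joint passes its speed limit or range.

## Working session

There is one attempt and no reset: what is moved stays moved. The work goes in short steps, Python scripts to look and compute and a tool call to move; the robot and the scene stay as the last step left them, time stands still between calls to the robot, and variables do not carry over. Pictures are saved under pics/ and viewed, and the job is handed in when it is done.

Besides the shell and the picture viewer there is one more tool, called as name(argument=value, ...) on one line, values as JSON. jog_arm: Moves the arm, as the interface text tells. Its arguments: {"type":"object","properties":{"increments":{"type":"array","items":{"type":"object","properties":{"slide":{"type":"array","items":{"type":"number"}},"rotation":{"type":"array","items":{"type":"number"}}}}},"fingers":{"type":"number"}},"required":["increments"]}

```bash
mkdir -p pics; ls; cat > h.py <<'E'
import numpy as np, cv2
from plant import state, optics, manip, silhouettes, place_of
def ray(f,uv):
    K=np.array(f["camera_matrix"]);D=np.array(f["distortion"])
    p=cv2.undistortPoints(np.array([[uv]],float),K,D)[0,0]
    R=np.array(f["R"]);t=np.array(f["t"])
    d=R.T@np.array([p[0],p[1],1]);return -R.T@t,d/np.linalg.norm(d)
def atz(f,uv,z):
    c,d=ray(f,uv);return c+d*(z-c[2])/d[2]
def proj(f,X):
    return cv2.projectPoints(np.array(X,float).reshape(-1,1,3),cv2.Rodrigues(np.array(f["R"]))[0],np.array(f["t"]),np.array(f["camera_matrix"]),np.array(f["distortion"]))[0][:,0]
def tri(rs):
    A=np.zeros((3,3));b=np.zeros(3)
    for c,d in rs:
        P=np.eye(3)-np.outer(d,d);A+=P;b+=P@c
    return np.linalg.solve(A,b)
E
python3 - <<'E'
from h import *
print(state(),manip.grip_depth)
for n in("top","side","wrist"):
    f=optics.grab_frame(n);cv2.imwrite(f"pics/{n}0.png",f["frame"])
    print(n,-np.array(f["R"]).T@np.array(f["t"]))
    for th in("stop_block","lever_post","knob_grip","pointer_tip","mark","jam_nut","adjuster","index_tab"):
        z={"stop_block":0,"lever_post":.095,"knob_grip":.137,"pointer_tip":.105,"mark":.105}.get(th,0)
        print(th,[(np.round(r["uv"],1),round(r["score"],2),np.round(atz(f,r["uv"],z),4)) for r in place_of(th,n)[:3]])
E
```

```text
pics
{'time': 0.0, 'joint_pos': array([ 1.18903386e+00,  5.33725570e-02,  1.61431595e+00, -1.17048210e-05,
        1.47603491e+00, -1.18979870e-01]), 'joint_vel': array([-1.02793605e-03,  1.88474229e-03, -4.60755691e-05, -1.02008725e-03,
       -8.94728927e-05, -4.57463810e-05]), 'joint_efforts': array([-2.03706964e-03, -3.93680155e+01, -3.70176351e+01, -2.12363634e-04,
        7.12972018e-03, -1.94181627e-05]), 'tool_pos': array([0.16210486, 0.60294615, 0.2300402 ]), 'tool_rot': array([-2.58318328e-04,  1.31012947e-01,  9.91380085e-01, -1.03360496e-03]), 'contact_force': array([1.18167635, 0.08431042, 0.48197409]), 'ft_torque': array([ 0.01139358,  0.02783375, -0.07473007]), 'gripper_width': 1.0022286781835141} -0.0187
top [0.44821556 0.02164079 1.53009692]
stop_block [(array([357.9, 141.1]), 0.94, array([ 0.7877, -0.1566,  0.    ])), (array([356.7, 199.8]), 0.87, array([ 0.5852, -0.155 ,  0.    ])), (array([254.7, 263.5]), 0.75, array([0.3635, 0.1841, 0.    ]))]
lever_post [(array([317.5, 185. ]), 0.6, array([ 0.6214, -0.0183,  0.095 ]))]
knob_grip [(array([407.5, 162.6]), 0.19, ar
[... 817 characters left out ...]
69.4]), 0.43, array([0.5115, 0.257 , 0.095 ]))]
knob_grip [(array([322.2, 187.8]), 0.88, array([0.5849, 0.0395, 0.137 ]))]
pointer_tip [(array([304.6, 194.6]), 0.65, array([0.5442, 0.073 , 0.105 ]))]
mark [(array([321. , 228.6]), 0.49, array([ 0.5244, -0.088 ,  0.105 ]))]
jam_nut [(array([323.6, 229.1]), 0.71, array([0.581 , 0.0268, 0.    ]))]
adjuster [(array([331.3, 176.8]), 0.62, array([0.7199, 0.274 , 0.    ]))]
index_tab []
wrist [0.09492205 0.62294521 0.37463411]
stop_block [(array([ 21.1, 386.2]), 0.73, array([ 0.3974, -0.0151,  0.    ]))]
lever_post []
knob_grip [(array([245.5, 321.6]), 0.65, array([0.2684, 0.4957, 0.137 ]))]
pointer_tip []
mark []
jam_nut []
adjuster []
index_tab []
```

View pics/top0.png

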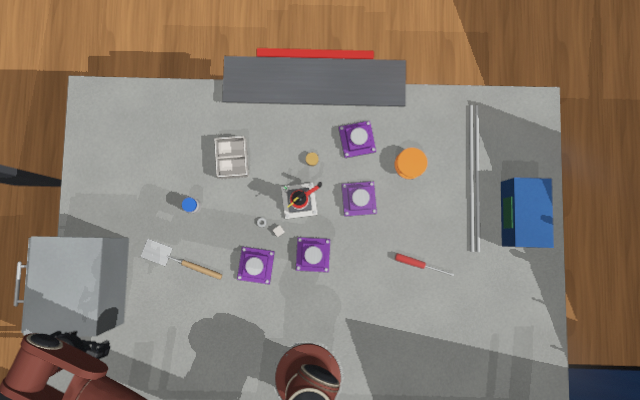

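View pics/side0.png

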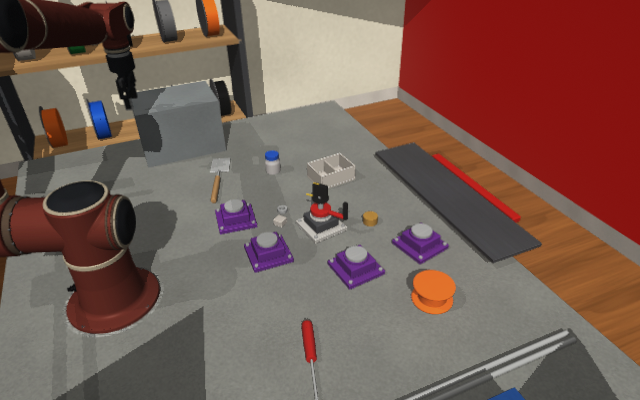

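```bash
python3 -c "
import cv2
a=cv2.imread('pics/top0.png')[140:270,235:395];cv2.imwrite('pics/topc.png',cv2.resize(a,None,fx=4.5,fy=4.5,interpolation=2))
a=cv2.imread('pics/side0.png')[150:280,220:400];cv2.imwrite('pics/sidec.png',cv2.resize(a,None,fx=4.4,fy=4.4,interpolation=2))"
```

```text
(no output)
```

View pics/topc.png

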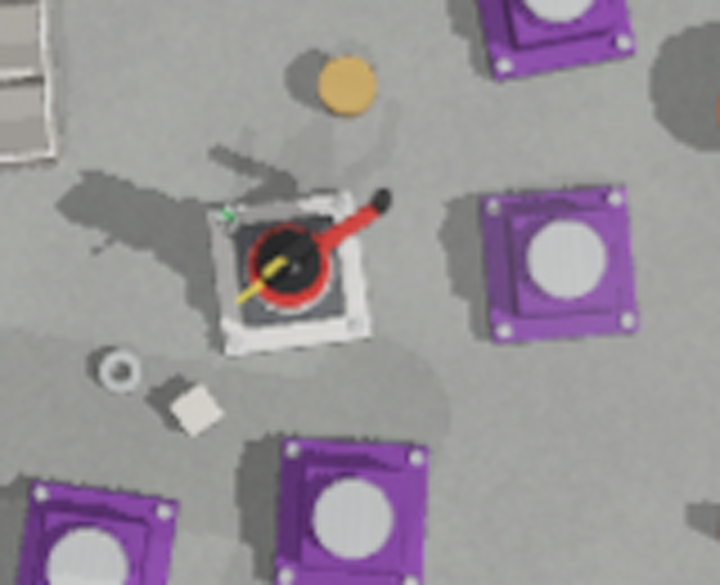

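View pics/sidec.png

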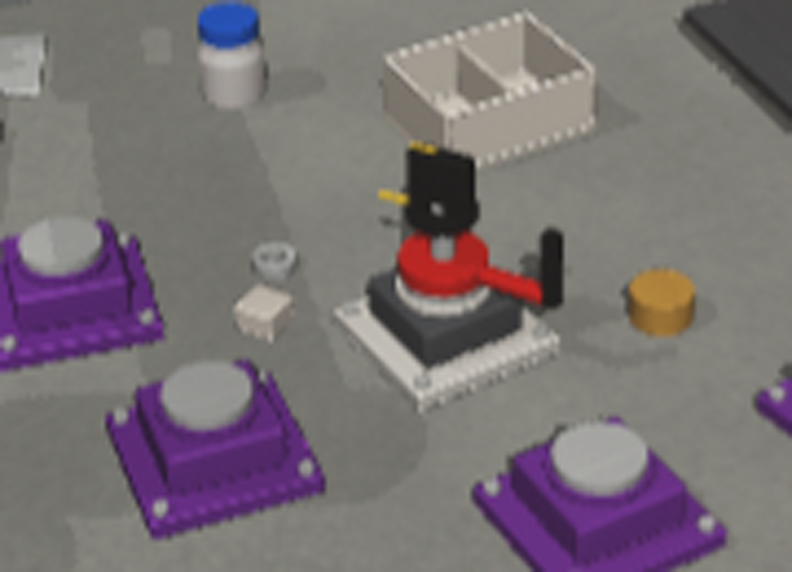

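The real stop is the grey and dark unit with the red nut at top-view pixel (299,201) and side-view (321,215). The look-alikes are the purple blocks at top-view (357,141), (360,199), (313,255) and (255,265). The crop confirms the choice: red lever to the upper right with its post near (319,184), yellow pointer tip near (288,206), green tab near (286,187).

```bash
python3 - <<'E'
from h import *
f=optics.grab_frame("top");g=optics.grab_frame("side")
c=lambda x,y:(235+x/4.5,140+y/4.5)
s=lambda x,y:(220+x/4.4,150+y/4.4)
for p in[(210,210),(350,190),(370,335),(228,355)]:print(atz(f,c(*p),.014))
print("side foot",[atz(g,s(*p),.014).round(4) for p in[(335,312),(422,398),(558,338)]])
print("post top",atz(f,c(381,199),.115),atz(g,s(552,236),.115))
print("tip",atz(f,c(240,299),.105),atz(g,s(380,194),.105))
print("mark",atz(f,c(226,215),.105))
print("barctr top",atz(f,c(292,262),.15), "nut c",atz(f,c(289,265),.071),atz(g,s(443,250),.071))
w=optics.grab_frame("wrist");R=np.array(w["R"])
from scipy.spatial.transform import Rotation as Ro
q=state()["tool_rot"];T=Ro.from_quat(np.r_[q[1:],q[0]]).as_matrix()
print("cam in tool\n",(R@T).T.round(3),(T.T@(-R.T@np.array(w["t"])-state()["tool_pos"])).round(4),T.round(3),w["camera_matrix"])
E
```

```text
[0.62273565 0.10016601 0.014     ]
[ 0.64020386 -0.00439511  0.014     ]
[ 0.53169783 -0.02155228  0.014     ]
[0.51444157 0.08385034 0.014     ]
side foot [array([0.5164, 0.0805, 0.014 ]), array([ 0.5341, -0.026 ,  0.014 ]), array([ 0.6393, -0.0081,  0.014 ])]
post top [ 0.62156074 -0.02448602  0.115     ] [ 0.62381763 -0.02852889  0.115     ]
tip [0.54992216 0.07272938 0.105     ] [0.54973289 0.07321815 0.105     ]
mark [0.60897369 0.0840981  0.105     ]
barctr top [0.57273799 0.03638641 0.15      ] nut c [0.57765081 0.03933779 0.071     ] [0.58001422 0.04223279 0.071     ]
cam in tool
 [[-0.001 -0.961 -0.276]
 [ 1.    -0.001 -0.001]
 [ 0.    -0.276  0.961]] [ 0.0702  0.0012 -0.1433] [[-0.966  0.26  -0.   ]
 [ 0.26   0.966 -0.   ]
 [-0.    -0.    -1.   ]] [[276.45345532   0.         320.83646879]
 [  0.         276.45345532 197.91372781]
 [  0.           0.           1.        ]]
```

View pics/wrist0.png

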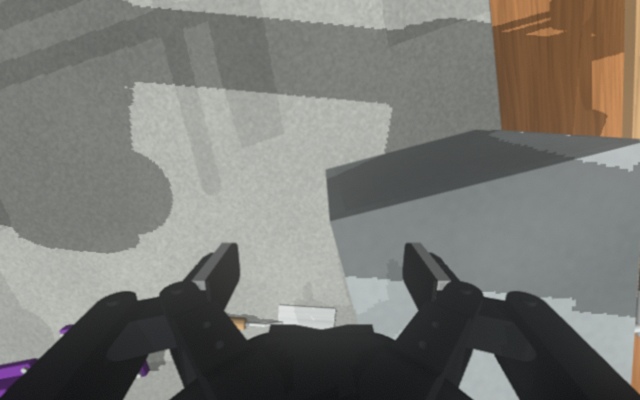

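```bash
cat >> h.py <<'E'
from scipy.spatial.transform import Rotation as Ro
def T():
    q=state()["tool_rot"];return Ro.from_quat(np.r_[q[1:],q[0]]).as_matrix()
def plan(p,yaw=None):
    M=T();s=state();d=M.T@(np.array(p)-s["tool_pos"])*1000
    y=np.degrees(np.arctan2(M[1,0],M[0,0]))
    print("t",s["time"],"tcp",s["tool_pos"].round(4),"yaw",y.round(2),"tilt",M[:,2].round(4),"F",s["contact_force"].round(2),"w",round(s["gripper_width"],3))
    print("slide first (mm)",d.round(1), "n>=",np.linalg.norm(d)/41.7)
    if yaw is not None: print("then rot z",round((y-yaw+180)%360-180,2))
E
python3 -c "
from h import *
plan((.63,-.035,.22),124)"
```

```text
t 1.5 tcp [0.1624 0.6035 0.2313] yaw 164.94 tilt [-0. -0. -1.] F [ 0.86  0.29 -0.73] w 0.999
slide first (mm) [-617.5 -495.1   11.3] n>= 18.981558526056634
then rot z 40.94
```

jog_arm(increments=[{"slide": [-26,-21,0.5]},{"slide": [-26,-21,0.5]},{"slide": [-26,-21,0.5]},{"slide": [-26,-21,0.5]},{"slide": [-26,-21,0.5]},{"slide": [-26,-21,0.5]},{"slide": [-26,-21,0.5]},{"slide": [-26,-21,0.5]},{"slide": [-26,-21,0.5]},{"slide": [-26,-21,0.5]},{"slide": [-26,-21,0.5]},{"slide": [-26,-21,0.5]},{"slide": [-26,-21,0.5]},{"slide": [-26,-21,0.5]},{"slide": [-26,-21,0.5]},{"slide": [-26,-21,0.5]},{"slide": [-26,-21,0.5]},{"slide": [-26,-21,0.5]},{"slide": [-26,-21,0.5]},{"slide": [-26,-21,0.5]}], fingers=0.4)

```text
invalid input
```

jog_arm(increments=[{"slide": [-24,-19,0.5]},{"slide": [-24,-19,0.5]},{"slide": [-24,-19,0.5]},{"slide": [-24,-19,0.5]},{"rotation": [0,0,6.8]},{"rotation": [0,0,6.8]},{"rotation": [0,0,6.8]},{"rotation": [0,0,6.8]},{"rotation": [0,0,6.8]},{"rotation": [0,0,6.8]},{},{}])

```text
invalid input
```

```bash
python3 - <<'E'
from h import *
plan((.63,-.035,.22),124)
f=optics.grab_frame("wrist");cv2.imwrite("pics/w1.png",f["frame"])
import pickle;pickle.dump(f,open("w1.pkl","wb"))
for th,z in(("lever_post",.095),("pointer_tip",.105),("mark",.105),("knob_grip",.137)):
    print(th,[(np.round(r["uv"],1),round(r["score"],2),np.round(atz(f,r["uv"],z),4)) for r in place_of(th,"wrist")[:2]])
E
```

```text
t 1.5 tcp [0.1624 0.6035 0.2313] yaw 164.94 tilt [-0. -0. -1.] F [ 0.86  0.29 -0.73] w 0.999
slide first (mm) [-617.5 -495.1   11.3] n>= 18.981558526056634
then rot z 40.94
lever_post []
pointer_tip []
mark []
knob_grip []
```

View pics/w1.png

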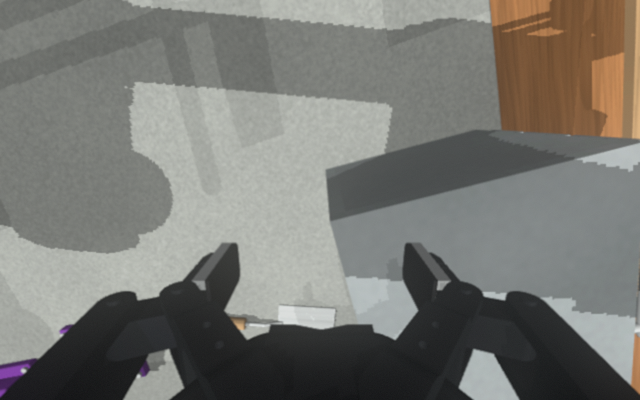

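jog_arm(increments=[{"slide": [-26,-21,0.5],"rotation": [0,0,0]},{"slide": [-26,-21,0.5],"rotation": [0,0,0]},{"slide": [-26,-21,0.5],"rotation": [0,0,0]},{"slide": [-26,-21,0.5],"rotation": [0,0,0]},{"slide": [-26,-21,0.5],"rotation": [0,0,0]},{"slide": [-26,-21,0.5],"rotation": [0,0,0]},{"slide": [-26,-21,0.5],"rotation": [0,0,0]},{"slide": [-26,-21,0.5],"rotation": [0,0,0]},{"slide": [-26,-21,0.5],"rotation": [0,0,0]},{"slide": [-26,-21,0.5],"rotation": [0,0,0]},{"slide": [-26,-21,0.5],"rotation": [0,0,0]},{"slide": [-26,-21,0.5],"rotation": [0,0,0]},{"slide": [-26,-21,0.5],"rotation": [0,0,0]},{"slide": [-26,-21,0.5],"rotation": [0,0,0]},{"slide": [-26,-21,0.5],"rotation": [0,0,0]},{"slide": [-26,-21,0.5],"rotation": [0,0,0]},{"slide": [-26,-21,0.5],"rotation": [0,0,0]},{"slide": [-26,-21,0.5],"rotation": [0,0,0]},{"slide": [-26,-21,0.5],"rotation": [0,0,0]},{"slide": [-26,-21,0.5],"rotation": [0,0,0]}], fingers=0.4)

```text
time: 3.42
tool_pos: [0.5562, 0.0613, 0.2214]
tool_rot: [0.0, 0.131, 0.991, 0.0]
contact_force: [0.6, -0.8, 0.4]
gripper_width: 0.401
```

jog_arm(increments=[{"slide": [-24,-19,0.5],"rotation": [0,0,0]},{"slide": [-24,-19,0.5],"rotation": [0,0,0]},{"slide": [-24,-19,0.5],"rotation": [0,0,0]},{"slide": [-24,-19,0.5],"rotation": [0,0,0]},{"slide": [0,0,0],"rotation": [0,0,6.8]},{"slide": [0,0,0],"rotation": [0,0,6.8]},{"slide": [0,0,0],"rotation": [0,0,6.8]},{"slide": [0,0,0],"rotation": [0,0,6.8]},{"slide": [0,0,0],"rotation": [0,0,6.8]},{"slide": [0,0,0],"rotation": [0,0,6.8]},{"slide": [0,0,0],"rotation": [0,0,0]},{"slide": [0,0,0],"rotation": [0,0,0]}])

```text
time: 4.42
tool_pos: [0.6284, -0.0355, 0.2193]
tool_rot: [-0.0, 0.467, 0.884, -0.0]
contact_force: [-0.2, -0.3, -0.5]
gripper_width: 0.403
```

```bash
python3 - <<'E'
from h import *
plan((.63,-.035,.22),124)
f=optics.grab_frame("wrist");cv2.imwrite("pics/w2.png",f["frame"])
import pickle;pickle.dump(f,open("w2.pkl","wb"))
for th,z in(("lever_post",.095),("pointer_tip",.105),("mark",.105),("knob_grip",.137)):
    print(th,[(np.round(r["uv"],1),round(r["score"],2),np.round(atz(f,r["uv"],z),4)) for r in place_of(th,"wrist")[:2]])
E
```

```text
t 4.4167 tcp [ 0.6284 -0.0355  0.2193] yaw 124.32 tilt [-0. -0. -1.] F [-0.19 -0.35 -0.54] w 0.403
slide first (mm) [-0.5  1.6 -0.7] n>= 0.044365579196324646
then rot z 0.32
lever_post [(array([326.1, 179.7]), 0.92, array([ 0.626 , -0.0216,  0.095 ]))]
pointer_tip [(array([317.4,  32.8]), 0.89, array([0.548 , 0.0787, 0.105 ]))]
mark [(array([373.1,  71.9]), 0.75, array([0.6044, 0.0808, 0.105 ]))]
knob_grip [(array([321.1,  88.9]), 0.75, array([0.5769, 0.0417, 0.137 ]))]
```

View pics/w2.png

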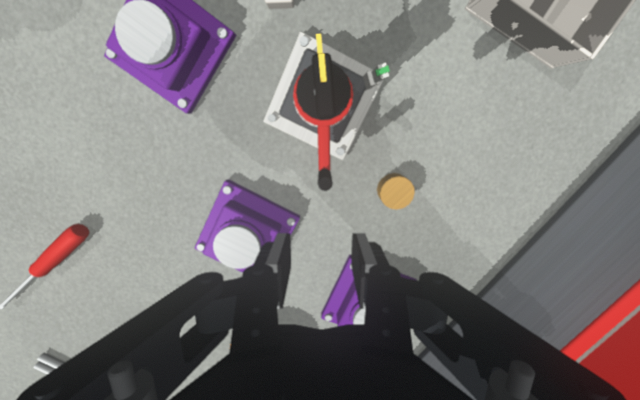

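The wrist view shows the post at (325,180) and the yellow tip at (318,35). The green tab is at (382,70), clockwise of the pointer, as described. All three cameras agree to about 4 mm. I'll lower the jaws to straddle the post.

```bash
python3 -c "
from h import *
plan((.6242,-.0248,.088),125.8)"
```

```text
t 4.6667 tcp [ 0.6284 -0.0354  0.2193] yaw 124.21 tilt [ 1.e-04 -0.e+00 -1.e+00] F [-0.48  0.86 -0.22] w 0.395
slide first (mm) [ 11.2   2.5 131.3] n>= 3.1615243613224204
then rot z -1.59
```

jog_arm(increments=[{"slide": [11,2.5,20],"rotation": [0,0,-1.6]},{"slide": [0,0,25],"rotation": [0,0,0]},{"slide": [0,0,25],"rotation": [0,0,0]},{"slide": [0,0,21],"rotation": [0,0,0]},{"slide": [0,0,20],"rotation": [0,0,0]},{"slide": [0,0,20],"rotation": [0,0,0]},{"slide": [0,0,0],"rotation": [0,0,0]},{"slide": [0,0,0],"rotation": [0,0,0]}])

```text
time: 5.33
tool_pos: [0.6233, -0.0248, 0.0871]
tool_rot: [-0.001, 0.456, 0.89, -0.0]
contact_force: [0.0, -1.0, 0.2]
gripper_width: 0.403
```

```bash
python3 - <<'E'
from h import *
plan((.6242,-.0248,.088),125.8)
f=optics.grab_frame("wrist");cv2.imwrite("pics/w3.png",f["frame"])
E
```

```text
t 5.3333 tcp [ 0.6233 -0.0248  0.0871] yaw 125.77 tilt [-2.9e-03  5.0e-04 -1.0e+00] F [ 0.01 -0.98  0.22] w 0.403
slide first (mm) [-0.5  0.8 -0.9] n>= 0.03123837794512435
then rot z -0.03
```

View pics/w3.png

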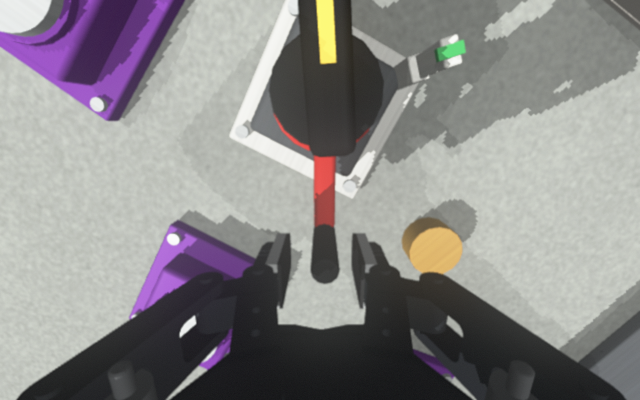

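jog_arm(increments=[{"slide": [0,4,0],"rotation": [0,0,0]},{"slide": [0,4,0],"rotation": [0,0,0]},{"slide": [0,2,0],"rotation": [0,0,0]},{"slide": [0,2,0],"rotation": [0,0,0]},{"slide": [0,0,0],"rotation": [0,0,0]}])

```text
time: 5.8
tool_pos: [0.6347, -0.0181, 0.0893]
tool_rot: [0.001, 0.456, 0.89, -0.0]
contact_force: [-0.6, -2.0, 1.5]
gripper_width: 0.401
```

jog_arm(increments=[{"slide": [0.6,4.2,0],"rotation": [0,0,-3]},{"slide": [0.6,4.2,0],"rotation": [0,0,-3]},{"slide": [0,0,0],"rotation": [0,0,0]}])

```text
time: 6.05
tool_pos: [0.6405, -0.0114, 0.0885]
tool_rot: [0.0, 0.408, 0.913, 0.0]
contact_force: [0.4, -0.5, 0.2]
gripper_width: 0.395
```

jog_arm(increments=[{"slide": [0.6,4.2,0],"rotation": [0,0,-3]},{"slide": [0.6,4.2,0],"rotation": [0,0,-3]},{"slide": [0.6,4.2,0],"rotation": [0,0,-3]},{"slide": [0.6,4.2,0],"rotation": [0,0,-3]},{"slide": [0,0,0],"rotation": [0,0,0]}])

```text
time: 6.47
tool_pos: [0.6501, 0.0024, 0.0884]
tool_rot: [0.0, 0.311, 0.95, 0.0]
contact_force: [-0.3, 0.6, 0.3]
gripper_width: 0.399
```

jog_arm(increments=[{"slide": [0.6,4.2,0],"rotation": [0,0,-3]},{"slide": [0.6,4.2,0],"rotation": [0,0,-3]},{"slide": [0.6,4.2,0],"rotation": [0,0,-3]},{"slide": [0.6,4.2,0],"rotation": [0,0,-3]},{"slide": [0.6,4.2,0],"rotation": [0,0,-3]},{"slide": [0,0,0],"rotation": [0,0,0]}])

```text
time: 6.97
tool_pos: [0.6579, 0.0219, 0.0883]
tool_rot: [0.0, 0.185, 0.983, 0.0]
contact_force: [0.0, -0.3, -0.4]
gripper_width: 0.4
```

```bash
python3 - <<'E'
from h import *
plan((.6242,-.0248,.088),125.8)
f=optics.grab_frame("wrist");cv2.imwrite("pics/w4.png",f["frame"])
E
```

```text
t 6.9667 tcp [0.6579 0.0219 0.0883] yaw 158.7 tilt [ 3.e-04  4.e-04 -1.e+00] F [ 0.   -0.29 -0.41] w 0.4
slide first (mm) [ 14.4 -55.7   0.3] n>= 1.3807705481044377
then rot z 32.9
```

View pics/w4.png

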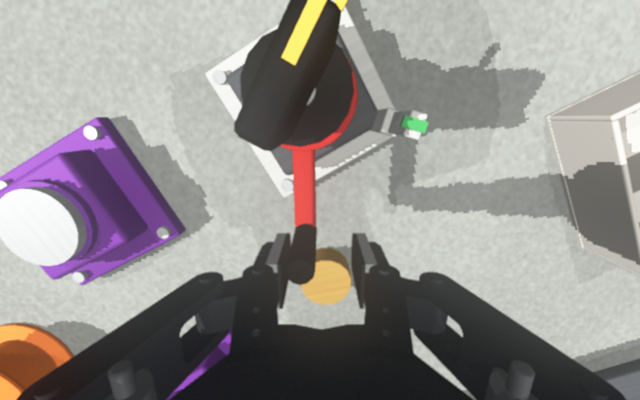

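The lever turned about 0.6 rad (red arm now at image (305,200)) and the push felt near 0 to 1 N, so the nut is slack. Next I'll back off, rise, and go above the knob.

jog_arm(increments=[{"slide": [0,-9,0],"rotation": [0,0,0]},{"slide": [0,0,-25],"rotation": [0,0,0]},{"slide": [0,0,-35],"rotation": [0,0,0]},{"slide": [0,0,-35],"rotation": [0,0,0]},{"slide": [0,0,-35],"rotation": [0,0,0]},{"slide": [0,0,0],"rotation": [0,0,6]},{"slide": [0,0,0],"rotation": [0,0,6]},{"slide": [0,0,0],"rotation": [0,0,6]},{"slide": [0,0,0],"rotation": [0,0,6]},{"slide": [0,0,0],"rotation": [0,0,6]},{"slide": [0,0,0],"rotation": [0,0,0]}], fingers=0.4)

```text
time: 7.93
tool_pos: [0.6541, 0.0122, 0.2181]
tool_rot: [-0.0, 0.434, 0.901, -0.0]
contact_force: [-0.1, 0.9, 0.6]
gripper_width: 0.405
```

```bash
python3 -c "
from h import *
plan((.5775,.040,.218),128.7)"
```

```text
t 7.9333 tcp [0.6541 0.0122 0.2181] yaw 128.52 tilt [-3.e-04 -1.e-04 -1.e+00] F [-0.11  0.93  0.61] w 0.405
slide first (mm) [ 69.5 -42.6   0.2] n>= 1.9551716826771004
then rot z -0.18
```

jog_arm(increments=[{"slide": [23.5,-14.2,0],"rotation": [0,0,0]},{"slide": [23,-14.2,0],"rotation": [0,0,0]},{"slide": [23,-14.2,0],"rotation": [0,0,0]},{"slide": [0,0,0],"rotation": [0,0,0]},{"slide": [0,0,0],"rotation": [0,0,0]}], fingers=0.8)

```text
time: 8.35
tool_pos: [0.577, 0.0405, 0.2183]
tool_rot: [0.0, 0.432, 0.902, -0.0]
contact_force: [0.5, -0.0, 0.6]
gripper_width: 0.802
```

```bash
python3 - <<'E'
from h import *
plan((.5775,.040,.118),128.7)
f=optics.grab_frame("wrist");cv2.imwrite("pics/w5.png",f["frame"])
for th,z in(("lever_post",.099),("pointer_tip",.105),("mark",.105),("knob_grip",.137)):
    print(th,[(np.round(r["uv"],1),round(r["score"],2),np.round(atz(f,r["uv"],z),4)) for r in place_of(th,"wrist")[:2]])
E
```

```text
t 8.35 tcp [0.577  0.0405 0.2183] yaw 128.83 tilt [ 4.e-04 -2.e-04 -1.e+00] F [ 0.46 -0.03  0.59] w 0.802
slide first (mm) [-7.000e-01  1.000e-01  1.003e+02] n>= 2.404395449801394
then rot z 0.13
lever_post [(array([360.3, 256.4]), 0.67, array([0.6529, 0.0135, 0.099 ])), (array([525.7,  99.2]), 0.2, array([0.6665, 0.2253, 0.099 ]))]
pointer_tip [(array([319.4, 145.6]), 0.76, array([0.5471, 0.0768, 0.105 ]))]
mark [(array([369.9, 181.9]), 0.61, array([0.6058, 0.0803, 0.105 ])), (array([324.3, 171. ]), 0.56, array([0.5654, 0.0613, 0.105 ]))]
knob_grip [(array([318.9, 205.5]), 0.6, array([0.5765, 0.0397, 0.137 ]))]
```

View pics/w5.png

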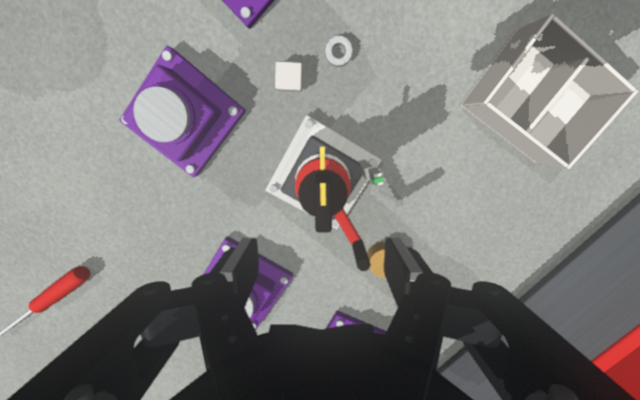

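```bash
cat >> h.py <<'E'
def yel(f):
    h=cv2.cvtColor(f["frame"],cv2.COLOR_BGR2HSV);return cv2.inRange(h,(22,120,100),(35,255,255))
def grn(f):
    h=cv2.cvtColor(f["frame"],cv2.COLOR_BGR2HSV);return cv2.inRange(h,(50,100,60),(90,255,255))
def blobs(m):
    n,l,s,c=cv2.connectedComponentsWithStats(m)
    return [(s[i].tolist(),c[i].round(1)) for i in range(1,n) if s[i][4]>6],l
E
python3 - <<'E'
from h import *
f=optics.grab_frame("wrist");M=T();p=state()["tool_pos"]
b,_=blobs(yel(f))
for s,c in b: 
  if 300<c[0]<340:print(s,c,[(M.T@(atz(f,c,z)-p)*1000).round(1) for z in(.15,.105)])
print(blobs(grn(f))[0])
E
```

```text
[319, 145, 5, 24, 89] [320.8 155.4] [array([43.7,  0.8, 68.4]), array([ 37.9,   0.8, 113.4])]
[319, 181, 6, 23, 137] [321.5 192.1] [array([14.7,  1.3, 68.4]), array([  2.8,   1.4, 113.4])]
[([371, 175, 11, 7, 44], array([376.4, 178.1]))]
```

jog_arm(increments=[{"slide": [0,1,20],"rotation": [0,0,0]},{"slide": [0,0,30],"rotation": [0,0,0]},{"slide": [0,0,25],"rotation": [0,0,0]},{"slide": [0,0,15],"rotation": [0,0,0]},{"slide": [0,0,10],"rotation": [0,0,0]},{"slide": [0,0,0],"rotation": [0,0,0]}])

```text
time: 9.15
tool_pos: [0.5772, 0.0411, 0.1154]
tool_rot: [-0.002, 0.433, 0.902, -0.001]
contact_force: [-0.8, 0.1, -0.7]
gripper_width: 0.799
```

jog_arm(increments=[{"slide": [0,0,0],"rotation": [0,0,0]},{"slide": [0,0,0],"rotation": [0,0,0]},{"slide": [0,0,0],"rotation": [0,0,0]},{"slide": [0,0,0],"rotation": [0,0,0]},{"slide": [0,0,0],"rotation": [0,0,0]},{"slide": [0,0,0],"rotation": [0,0,0]}], fingers=0.35)

```text
time: 9.65
tool_pos: [0.579, 0.0412, 0.119]
tool_rot: [0.001, 0.433, 0.902, 0.0]
contact_force: [0.1, 0.6, -0.3]
gripper_width: 0.348
```

```bash
python3 - <<'E'
from h import *
plan((.5775,.040,.118),128.7)
f=optics.grab_frame("wrist");cv2.imwrite("pics/w6.png",f["frame"])
M=T();p=state()["tool_pos"]
b,_=blobs(yel(f));g,_=blobs(grn(f))
for s,c in b+g: 
  print(s,c,[(M.T@(atz(f,c,z)-p)*1000).round(1) for z in(.15,.105)])
E
```

```text
t 9.65 tcp [0.579  0.0412 0.119 ] yaw 128.74 tilt [ 1.2e-03 -1.0e-04 -1.0e+00] F [ 0.07  0.62 -0.32] w 0.348
slide first (mm) [-0.  -1.9  1. ] n>= 0.051460379807725005
then rot z 0.04
[315, 162, 8, 38, 256] [319.  180.1] [array([ 46.2,   0.1, -31.2]), array([36.4, -0.2, 13.8])]
[315, 232, 11, 39, 389] [319.6 250.9] [array([ 13.8,   0.3, -31.2]), array([-9. ,  0.1, 13.8])]
[398, 209, 18, 10, 122] [406.2 213.5] [array([ 31.5,  37.6, -31.2]), array([15.7, 52.3, 13.8])]
```

View pics/w6.png

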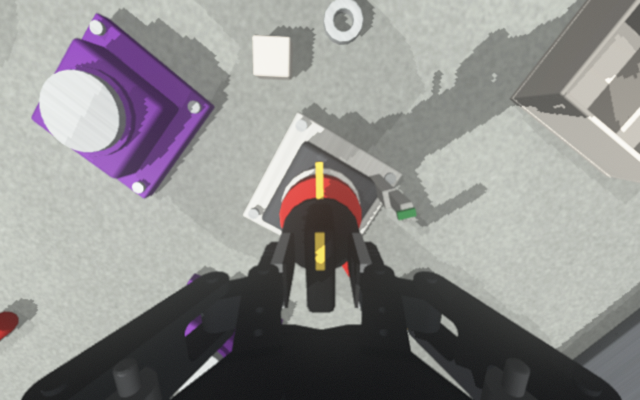

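jog_arm(increments=[{"slide": [0,0,0],"rotation": [0,0,0]},{"slide": [0,0,0],"rotation": [0,0,0]},{"slide": [0,0,0],"rotation": [0,0,0]},{"slide": [0,0,0],"rotation": [0,0,0]},{"slide": [0,0,0],"rotation": [0,0,0]},{"slide": [0,0,0],"rotation": [0,0,0]}], fingers=0)

```text
time: 10.2
tool_pos: [0.5786, 0.0412, 0.1186]
tool_rot: [0.0, 0.433, 0.902, -0.0]
contact_force: [-1.2, -0.4, 2.6]
gripper_width: 0.157
```

```bash
python3 - <<'E'
from h import *
plan((.5775,.040,.118),128.7);print(state()["ft_torque"])
E
```

```text
t 10.2 tcp [0.5786 0.0412 0.1186] yaw 128.74 tilt [ 1.e-04 -1.e-04 -1.e+00] F [-1.19 -0.45  2.57] w 0.157
slide first (mm) [-0.2 -1.6  0.6] n>= 0.04189029240669485
then rot z 0.04
[-0.05241534  0.22241231 -0.02771296]
```

jog_arm(increments=[{"slide": [0,0,0.3],"rotation": [0,0,5]},{"slide": [0,0,0.3],"rotation": [0,0,5]},{"slide": [0,0,0.3],"rotation": [0,0,5]},{"slide": [0,0,0.3],"rotation": [0,0,5]},{"slide": [0,0,0],"rotation": [0,0,0]},{"slide": [0,0,0],"rotation": [0,0,0]}])

```text
time: 10.7
tool_pos: [0.5785, 0.0411, 0.1173]
tool_rot: [-0.0, 0.582, 0.813, -0.0]
contact_force: [-2.4, -0.2, 3.2]
gripper_width: 0.156
```

```bash
python3 - <<'E'
from h import *
plan((.5775,.040,.118),128.7);print(state()["ft_torque"])
f=optics.grab_frame("wrist");cv2.imwrite("pics/w7.png",f["frame"])
M=T();p=state()["tool_pos"]
for s,c in blobs(yel(f))[0]+blobs(grn(f))[0]: 
  print(s,c,[(M.T@(atz(f,c,z)-p)*1000).round(1) for z in(.15,.105)])
E
```

```text
t 10.7 tcp [0.5785 0.0411 0.1173] yaw 108.86 tilt [-5.e-04 -3.e-04 -1.e+00] F [-2.44 -0.23  3.25] w 0.156
slide first (mm) [-0.7 -1.3 -0.7] n>= 0.03863334255537707
then rot z -19.84
[-0.14458844  0.56014686 -0.07539984]
[317, 162, 8, 38, 243] [320.  179.5] [array([ 47.1,   0.1, -32.7]), array([37.4, -0.1, 12.3])]
[315, 233, 10, 39, 380] [319.6 251.7] [array([ 14.6,  -0.2, -32.7]), array([-8.3, -0.4, 12.3])]
[388, 181, 18, 15, 129] [396.3 187.6] [array([ 43.7,  31.5, -32.7]), array([32.6, 44.1, 12.3])]
```

View pics/w7.png

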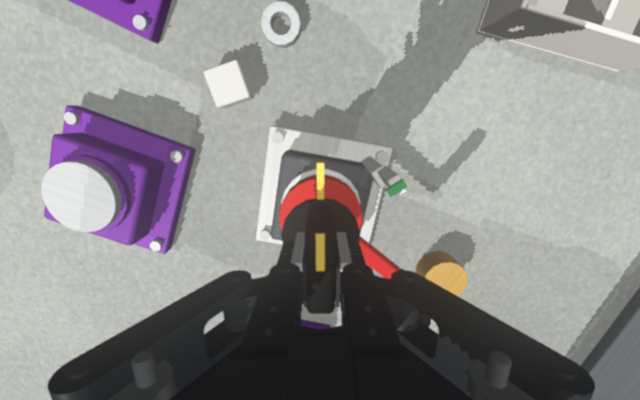

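jog_arm(increments=[{"slide": [0,-0.7,0.3],"rotation": [0,0,5]},{"slide": [0,0,0.3],"rotation": [0,0,5]},{"slide": [0,0,0.3],"rotation": [0,0,5]},{"slide": [0,0,0.3],"rotation": [0,0,5]},{"slide": [0,0,0.3],"rotation": [0,0,5]},{"slide": [0,0,0.3],"rotation": [0,0,5]},{"slide": [0,0,0.3],"rotation": [0,0,5]},{"slide": [0,0,0.3],"rotation": [0,0,5]},{"slide": [0,0,0.3],"rotation": [0,0,5]},{"slide": [0,0,0],"rotation": [0,0,0]},{"slide": [0,0,0],"rotation": [0,0,0]}])

```text
time: 11.67
tool_pos: [0.5777, 0.0411, 0.1146]
tool_rot: [-0.0, 0.848, 0.529, -0.0]
contact_force: [-3.4, 0.3, 5.7]
gripper_width: 0.158
```

```bash
python3 - <<'E'
from h import *
plan((.5775,.040,.118),128.7);print(state()["ft_torque"])
f=optics.grab_frame("wrist");fr=f["frame"];cv2.imwrite("pics/w8.png",fr)
cv2.imwrite("pics/w8c.png",cv2.resize(fr[130:270,260:400],None,fx=4,fy=4,interpolation=2))
M=T();p=state()["tool_pos"]
for s,c in blobs(yel(f))[0]+blobs(grn(f))[0]: 
  print(s,c,[(M.T@(atz(f,c,z)-p)*1000).round(1) for z in(.15,.105)])
E
```

```text
t 11.6667 tcp [0.5777 0.0411 0.1146] yaw 63.92 tilt [-7.e-04  2.e-04 -1.e+00] F [-3.43  0.28  5.7 ] w 0.158
slide first (mm) [-1.1  0.3 -3.4] n>= 0.08619310100358432
then rot z -64.78
[ 0.00421162  0.81464108 -0.07848458]
[317, 163, 7, 37, 207] [319.9 180. ] [array([ 47.5,  -0.9, -35.5]), array([37.7, -1. ,  9.5])]
[314, 233, 11, 39, 392] [319.4 251.9] [array([ 15.9,  -1.2, -35.5]), array([-7.1, -1.4,  9.5])]
[333, 140, 11, 20, 148] [338.1 150. ] [array([ 59.4,   6.2, -35.5]), array([54.5,  9. ,  9.5])]
```

View pics/w8c.png

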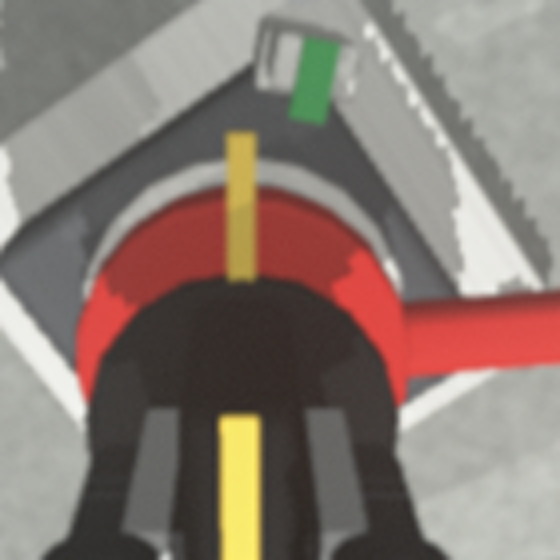

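jog_arm(increments=[{"slide": [0,0,0.3],"rotation": [0,0,5]},{"slide": [0,0,0.2],"rotation": [0,0,4]},{"slide": [0,0,0],"rotation": [0,0,0]},{"slide": [0,0,0],"rotation": [0,0,0]},{"slide": [0,0,0],"rotation": [0,0,0]}])

```text
time: 12.13
tool_pos: [0.5776, 0.0412, 0.114]
tool_rot: [-0.0, 0.887, 0.461, -0.0]
contact_force: [-3.8, 0.8, 5.4]
gripper_width: 0.157
```

```bash
cat > m.py <<'E'
from h import *
import sys
plan((.5775,.040,.118));print(state()["ft_torque"])
f=optics.grab_frame("wrist");fr=f["frame"]
n=sys.argv[1];zp=float(sys.argv[2])
cv2.imwrite(f"pics/{n}.png",fr);cv2.imwrite(f"pics/{n}c.png",cv2.resize(fr[120:260,250:390],None,fx=4,fy=4,interpolation=2))
M=T();p=state()["tool_pos"]
def line(m,z):
    n,l,s,c=cv2.connectedComponentsWithStats(m)
    out=[]
    for i in range(1,n):
        if s[i][4]<40:continue
        ys,xs=np.where(l==i)
        P=np.array([(M.T@(atz(f,(x,y),z)-p)*1000)[:2] for x,y in zip(xs,ys)])
        c0=P.mean(0);u,S,V=np.linalg.svd(P-c0);v=V[0]*np.sign(V[0][0])
        out.append((s[i].tolist(),c0.round(2),"dir deg",round(np.degrees(np.arctan2(v[1],v[0])),2),"max x",P[:,0].max().round(1),"min x",P[:,0].min().round(1)))
    return out
for o in line(yel(f),zp):print("Y",o)
for o in line(grn(f),.105):print("G",o)
E
python3 m.py w9 .1005
```

```text
t 12.1333 tcp [0.5776 0.0412 0.114 ] yaw 54.89 tilt [-9.e-04  3.e-04 -1.e+00] F [-3.85  0.84  5.42] w 0.157
slide first (mm) [-1.   0.6 -4. ] n>= 0.09972213242494735
[ 0.02397584  0.84947113 -0.05279477]
Y ([317, 163, 7, 38, 209], array([36.64, -1.23]), 'dir deg', np.float64(-0.45), 'max x', np.float64(46.6), 'min x', np.float64(24.7))
Y ([314, 234, 12, 39, 401], array([-9.85, -1.66]), 'dir deg', np.float64(-0.52), 'max x', np.float64(2.9), 'min x', np.float64(-23.4))
G ([319, 139, 8, 20, 146], array([55.12,  0.43]), 'dir deg', np.float64(1.83), 'max x', np.float64(60.4), 'min x', np.float64(50.1))
```

View pics/w9c.png

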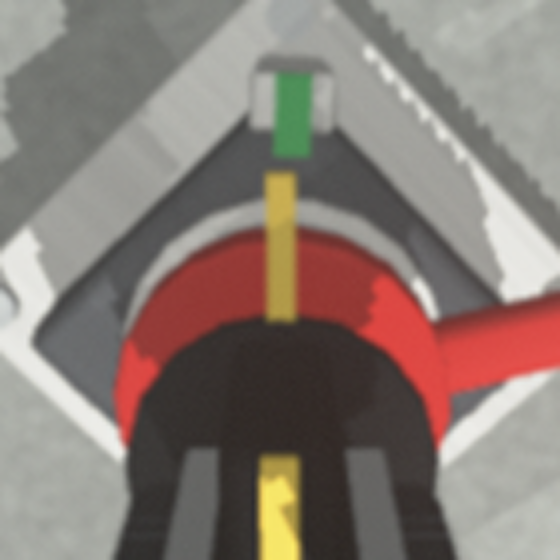

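jog_arm(increments=[{"slide": [0,0,0.1],"rotation": [0,0,2]},{"slide": [0,0,0],"rotation": [0,0,0]},{"slide": [0,0,0],"rotation": [0,0,0]},{"slide": [0,0,0],"rotation": [0,0,0]}])

```text
time: 12.52
tool_pos: [0.5776, 0.0412, 0.1139]
tool_rot: [-0.0, 0.895, 0.445, -0.0]
contact_force: [-4.5, 1.1, 5.1]
gripper_width: 0.153
```

```bash
python3 m.py w10 .1004
```

```text
t 12.5167 tcp [0.5776 0.0412 0.1139] yaw 52.89 tilt [-1.e-03  3.e-04 -1.e+00] F [-4.47  1.06  5.08] w 0.153
slide first (mm) [-1.   0.6 -4.1] n>= 0.10220869488852845
[-0.01809325  0.78740446 -0.02791022]
Y ([317, 163, 7, 38, 212], array([36.46, -1.26]), 'dir deg', np.float64(-0.1), 'max x', np.float64(46.7), 'min x', np.float64(24.7))
Y ([314, 234, 12, 39, 399], array([-9.86, -1.66]), 'dir deg', np.float64(-0.38), 'max x', np.float64(3.0), 'min x', np.float64(-23.3))
G ([316, 139, 8, 20, 147], array([55.15, -1.56]), 'dir deg', np.float64(-1.85), 'max x', np.float64(60.4), 'min x', np.float64(50.1))
```

View pics/w10c.png

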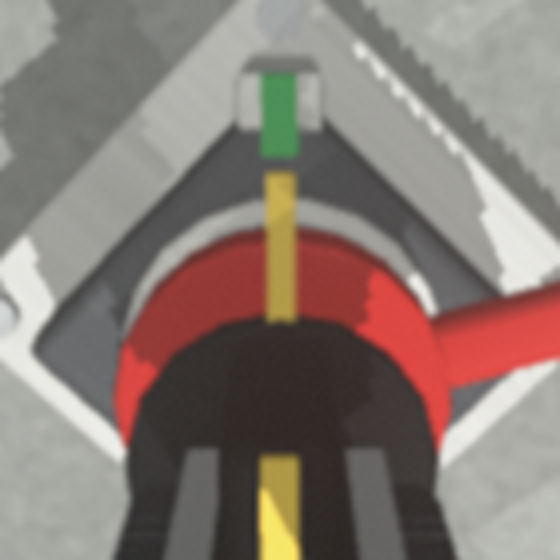

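Pointer and tab now line up to about 0.3°. I'll release the knob and check again.

jog_arm(increments=[{"slide": [0,0,0],"rotation": [0,0,0]},{"slide": [0,0,0],"rotation": [0,0,0]},{"slide": [0,0,0],"rotation": [0,0,0]},{"slide": [0,0,0],"rotation": [0,0,0]}], fingers=0.45)

```text
time: 12.9
tool_pos: [0.578, 0.041, 0.1134]
tool_rot: [0.0, 0.896, 0.445, 0.0]
contact_force: [0.2, 0.7, -0.3]
gripper_width: 0.453
```

```bash
python3 m.py w11 .1004
```

```text
t 12.9 tcp [0.578  0.041  0.1134] yaw 52.79 tilt [ 2.e-04  1.e-04 -1.e+00] F [ 0.2   0.69 -0.29] w 0.453
slide first (mm) [-1.1  0.3 -4.6] n>= 0.11267929323552586
[-0.01974087  0.01112677 -0.02634745]
Y ([316, 163, 7, 38, 216], array([36.42, -1.74]), 'dir deg', np.float64(0.36), 'max x', np.float64(46.7), 'min x', np.float64(24.8))
Y ([313, 234, 12, 39, 411], array([-9.79, -2.18]), 'dir deg', np.float64(-1.11), 'max x', np.float64(3.2), 'min x', np.float64(-23.1))
G ([314, 139, 9, 21, 163], array([55.06, -2.08]), 'dir deg', np.float64(2.08), 'max x', np.float64(60.4), 'min x', np.float64(49.6))
```

View pics/w11c.png

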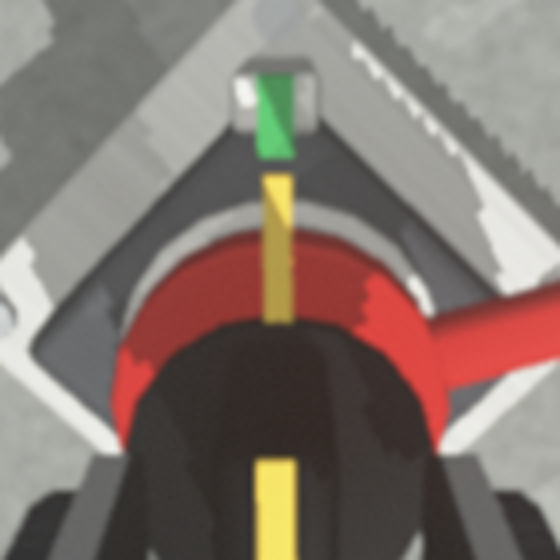

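jog_arm(increments=[{"slide": [0,0,-25],"rotation": [0,0,0]},{"slide": [0,0,-40],"rotation": [0,0,0]},{"slide": [0,0,-25],"rotation": [0,0,0]},{"slide": [0,0,0],"rotation": [0,0,0]}])

```text
time: 13.28
tool_pos: [0.5817, 0.0408, 0.2116]
tool_rot: [0.003, 0.896, 0.444, 0.006]
contact_force: [1.7, 0.5, 1.0]
gripper_width: 0.453
```

```bash
python3 m.py w12 .1004; python3 - <<'E'
from h import *
f=optics.grab_frame("wrist")
for th,z in(("lever_post",.098),("pointer_tip",.1004),("mark",.105),("knob_grip",.1325)):
    print(th,[(np.round(r["uv"],1),round(r["score"],2),np.round(atz(f,r["uv"],z),4)) for r in place_of(th,"wrist")[:2]])
plan((.654,.013,.203),160.3)
E
```

```text
t 13.2833 tcp [0.5817 0.0408 0.2116] yaw 52.77 tilt [ 1.270e-02 -7.000e-04 -9.999e-01] F [1.71 0.51 0.98] w 0.453
slide first (mm) [-3.9 -3.9 93.5] n>= 2.246583643264831
[-0.05879051 -0.00477685 -0.02207449]
Y ([313, 150, 5, 24, 85], array([35.03, -4.54]), 'dir deg', np.float64(0.11), 'max x', np.float64(44.4), 'min x', np.float64(23.1))
Y ([312, 187, 6, 23, 137], array([-1.05, -5.22]), 'dir deg', np.float64(0.15), 'max x', np.float64(9.7), 'min x', np.float64(-12.2))
G ([312, 135, 6, 12, 50], array([53.12, -4.77]), 'dir deg', np.float64(0.45), 'max x', np.float64(58.1), 'min x', np.float64(48.5))
lever_post [(array([401.5, 174.6]), 0.91, array([0.6534, 0.012 , 0.098 ])), (array([538.4, 316. ]), 0.53, array([ 0.6884, -0.2138,  0.098 ]))]
pointer_tip [(array([314.7, 149.7]), 0.95, array([0.6031, 0.0796, 0.1004]))]
mark [(array([317.4, 147.7]), 0.53, array([0.6064, 0.0799, 0.105 ]))]
knob_grip [(array([316.1, 208.2]), 0.7, array([0.5769, 0.043 , 0.1325]))]
t 13.5833 tcp [0.5768 0.0411 0.2016] yaw 52.75 tilt [-3.5e-03  2.0e-04 -1.0e+00] F [-0.28 -0.27 -0.57] w 0.449
slide first (mm) [24.4 78.4 -1.7] n>= 1.9692829015308666
then rot z -107.55
```

View pics/w12.png

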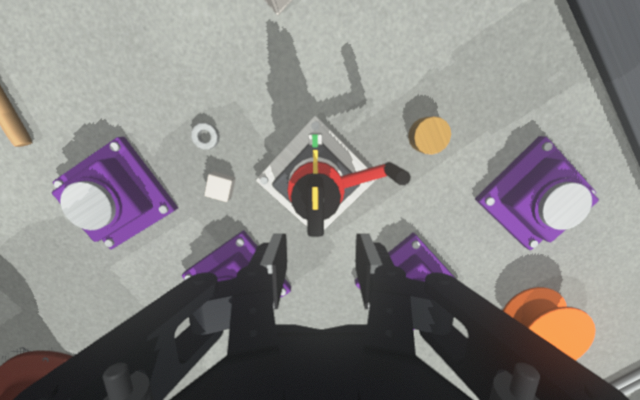

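jog_arm(increments=[{"slide": [8,26,0],"rotation": [0,0,0]},{"slide": [8,26,0],"rotation": [0,0,0]},{"slide": [8,26,-1],"rotation": [0,0,0]},{"slide": [0,0,0],"rotation": [0,0,-7]},{"slide": [0,0,0],"rotation": [0,0,-7]},{"slide": [0,0,0],"rotation": [0,0,-7]},{"slide": [0,0,0],"rotation": [0,0,-7]},{"slide": [0,0,0],"rotation": [0,0,-7]},{"slide": [0,0,0],"rotation": [0,0,-7]},{"slide": [0,0,0],"rotation": [0,0,-7]},{"slide": [0,0,0],"rotation": [0,0,-7]},{"slide": [0,0,0],"rotation": [0,0,-7]},{"slide": [0,0,0],"rotation": [0,0,-7]},{"slide": [0,0,0],"rotation": [0,0,-7]},{"slide": [0,0,0],"rotation": [0,0,-7]},{"slide": [0,0,0],"rotation": [0,0,-7]},{"slide": [0,0,0],"rotation": [0,0,-7]},{"slide": [0,0,0],"rotation": [0,0,-7]},{"slide": [0,0,0],"rotation": [0,0,-2.5]},{"slide": [0,0,0],"rotation": [0,0,0]}], fingers=0.4)

```text
time: 15.25
tool_pos: [0.6538, 0.0129, 0.2029]
tool_rot: [-0.001, 0.171, 0.985, -0.0]
contact_force: [0.9, 0.5, -0.3]
gripper_width: 0.394
```

```bash
python3 - <<'E'
from h import *
plan((.6537,.0125,.088),160.3)
f=optics.grab_frame("wrist");cv2.imwrite("pics/w13.png",f["frame"])
M=T();p=state()["tool_pos"]
for th,z in(("lever_post",.098),):
    print(th,[(np.round(r["uv"],1),round(r["score"],2),np.round(atz(f,r["uv"],z),4),M.T@(atz(f,r["uv"],z)-p)) for r in place_of(th,"wrist")[:2]])
E
```

```text
t 15.25 tcp [0.6538 0.0129 0.2029] yaw 160.28 tilt [-2.9e-03  3.0e-04 -1.0e+00] F [ 0.89  0.52 -0.27] w 0.394
slide first (mm) [ -0.4  -0.3 114.9] n>= 2.7545703712751934
then rot z -0.02
lever_post [(array([321.3, 197.2]), 0.9, array([0.6542, 0.0143, 0.098 ]), array([-0.00013703,  0.00144481,  0.105093  ])), (array([534.8, 155.5]), 0.41, array([0.6825, 0.2083, 0.098 ]), array([0.03902526, 0.19350667, 0.10506477]))]
```

View pics/w13.png

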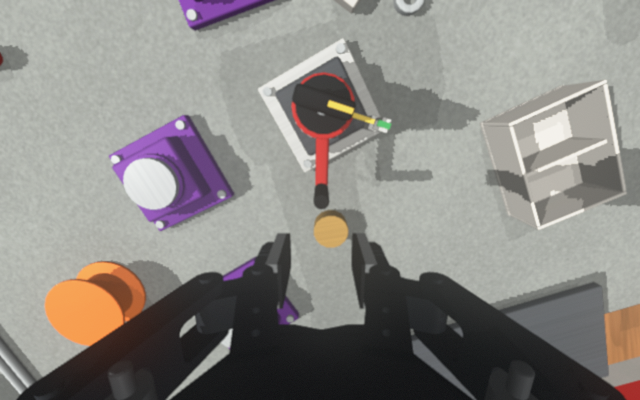

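The post at (321,195) sits centred under the jaws, and the pointer tip still meets the green tab at (381,124). Going down.

jog_arm(increments=[{"slide": [0,1,25],"rotation": [0,0,0]},{"slide": [0,0,30],"rotation": [0,0,0]},{"slide": [0,0,20],"rotation": [0,0,0]},{"slide": [0,0,20],"rotation": [0,0,0]},{"slide": [0,0,19],"rotation": [0,0,0]},{"slide": [0,0,0],"rotation": [0,0,0]},{"slide": [0,-4,0],"rotation": [0,0,0]},{"slide": [0,-4,0],"rotation": [0,0,0]},{"slide": [0,-2,0],"rotation": [0,0,0]},{"slide": [0,0,0],"rotation": [0,0,0]}])

```text
time: 16.18
tool_pos: [0.6525, 0.0037, 0.0928]
tool_rot: [0.002, 0.172, 0.985, 0.0]
contact_force: [0.1, -0.4, 0.3]
gripper_width: 0.397
```

```bash
python3 - <<'E'
from h import *
plan((.6537,.0125,.088),160.3)
f=optics.grab_frame("wrist");cv2.imwrite("pics/w14.png",f["frame"])
E
```

```text
t 16.1833 tcp [0.6525 0.0037 0.0928] yaw 160.19 tilt [ 3.1e-03 -5.0e-04 -1.0e+00] F [ 0.08 -0.43  0.35] w 0.397
slide first (mm) [1.9 8.7 4.8] n>= 0.2432760984739391
then rot z -0.11
```

View pics/w14.png

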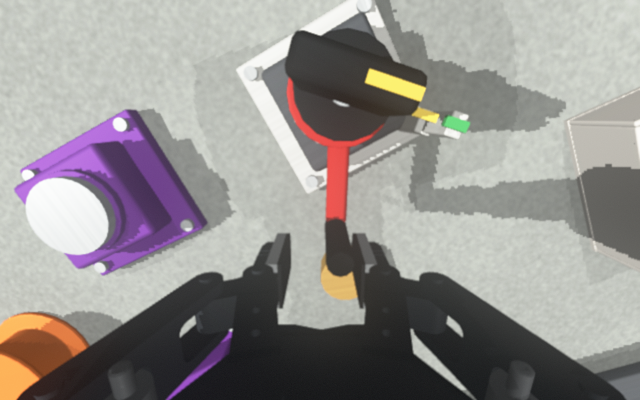

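jog_arm(increments=[{"slide": [0.6,-4.2,0.5],"rotation": [0,0,3]},{"slide": [0.6,-4.2,0.5],"rotation": [0,0,3]},{"slide": [0.6,-4.2,0.5],"rotation": [0,0,3]},{"slide": [0.6,-4.2,0.5],"rotation": [0,0,3]},{"slide": [0.6,-4.2,0.5],"rotation": [0,0,3]},{"slide": [0.6,-4.2,0.5],"rotation": [0,0,3]},{"slide": [0,0,0],"rotation": [0,0,0]}])

```text
time: 16.82
tool_pos: [0.637, -0.0167, 0.0888]
tool_rot: [0.001, 0.324, 0.946, 0.0]
contact_force: [0.6, 0.7, -0.2]
gripper_width: 0.398
```

jog_arm(increments=[{"slide": [0.6,-4.2,0.3],"rotation": [0,0,3]},{"slide": [0.6,-4.2,0.3],"rotation": [0,0,3]},{"slide": [0.6,-4.2,0.3],"rotation": [0,0,3]},{"slide": [0.6,-4.2,0.3],"rotation": [0,0,3]},{"slide": [0.6,-4.2,0.3],"rotation": [0,0,3]},{"slide": [0.6,-4.2,0.3],"rotation": [0,0,3]},{"slide": [0,0,0],"rotation": [0,0,0]},{"slide": [0,0,0],"rotation": [0,0,0]}])

```text
time: 17.48
tool_pos: [0.6168, -0.0313, 0.0865]
tool_rot: [0.0, 0.467, 0.884, 0.0]
contact_force: [0.9, 0.3, 0.2]
gripper_width: 0.4
```

```bash
cat > lv.py <<'E'
from h import *
import sys
M=T();s=state();A=np.array([.5775,.0405,0])
r=(s["tool_pos"]-A)[:2];F=s["contact_force"]
y=np.degrees(np.arctan2(M[1,0],M[0,0]))
print("t",round(s["time"],2),"tcp",s["tool_pos"].round(4),"yaw",y.round(2),"radius",np.linalg.norm(r).round(4),"ang",np.degrees(np.arctan2(r[1],r[0])).round(2),"F tool xyz",(M.T@F).round(2),"tau",s["ft_torque"].round(3))
if len(sys.argv)>1:
    f=optics.grab_frame("wrist");cv2.imwrite(f"pics/{sys.argv[1]}.png",f["frame"])
E
python3 lv.py w15
```

```text
t 17.48 tcp [ 0.6168 -0.0313  0.0865] yaw 124.36 radius 0.0819 ang -61.34 F tool xyz [-0.24  0.96 -0.15] tau [-0.011  0.014 -0.006]
```

View pics/w15.png

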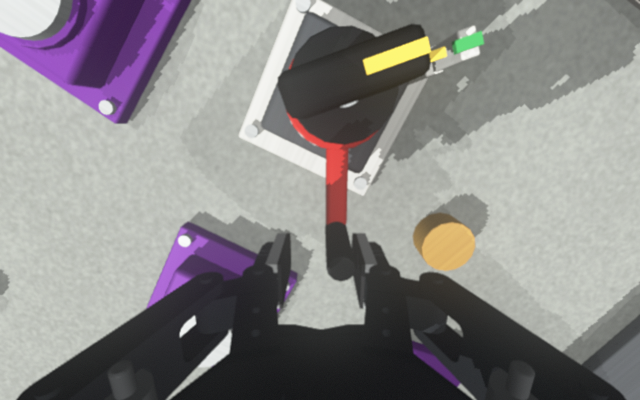

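jog_arm(increments=[{"slide": [0.4,-2.8,0.1],"rotation": [0,0,2]},{"slide": [0.4,-2.8,0.1],"rotation": [0,0,2]},{"slide": [0.4,-2.8,0.1],"rotation": [0,0,2]},{"slide": [0,0,0],"rotation": [0,0,0]},{"slide": [0,0,0],"rotation": [0,0,0]}])

```text
time: 17.95
tool_pos: [0.6089, -0.0347, 0.0858]
tool_rot: [0.0, 0.512, 0.859, 0.0]
contact_force: [0.4, -0.6, 0.1]
gripper_width: 0.4
```

```bash
python3 lv.py
```

```text
t 17.95 tcp [ 0.6089 -0.0347  0.0858] yaw 118.35 radius 0.0815 ang -67.34 F tool xyz [-0.73  0.11 -0.14] tau [ 0.003 -0.036 -0.03 ]
```

jog_arm(increments=[{"slide": [0.4,-2.8,0.1],"rotation": [0,0,2]},{"slide": [0.4,-2.8,0.1],"rotation": [0,0,2]},{"slide": [0,0,0],"rotation": [0,0,0]},{"slide": [0,0,0],"rotation": [0,0,0]}])

```text
time: 18.28
tool_pos: [0.6035, -0.0366, 0.0855]
tool_rot: [0.0, 0.542, 0.84, 0.0]
contact_force: [0.3, 1.0, 0.5]
gripper_width: 0.396
```

```bash
python3 lv.py
```

```text
t 18.28 tcp [ 0.6035 -0.0366  0.0855] yaw 114.35 radius 0.0814 ang -71.37 F tool xyz [ 0.75  0.65 -0.49] tau [ 0.036 -0.012  0.031]
```

jog_arm(increments=[{"slide": [0.4,-2.8,0.1],"rotation": [0,0,2]},{"slide": [0.4,-2.8,0.1],"rotation": [0,0,2]},{"slide": [0,0,0],"rotation": [0,0,0]},{"slide": [0,0,0],"rotation": [0,0,0]}])

```text
time: 18.62
tool_pos: [0.598, -0.0381, 0.0853]
tool_rot: [0.0, 0.571, 0.821, -0.0]
contact_force: [-0.3, 0.9, -1.1]
gripper_width: 0.402
```

```bash
python3 lv.py
```

```text
t 18.62 tcp [ 0.598  -0.0381  0.0853] yaw 110.34 radius 0.0813 ang -75.37 F tool xyz [0.98 0.   1.13] tau [-0.005  0.055 -0.03 ]
```

jog_arm(increments=[{"slide": [0.4,-2.8,0.1],"rotation": [0,0,2]},{"slide": [0.4,-2.8,0.1],"rotation": [0,0,2]},{"slide": [0,0,0],"rotation": [0,0,0]},{"slide": [0,0,0],"rotation": [0,0,0]}])

```text
time: 18.95
tool_pos: [0.5925, -0.0392, 0.0851]
tool_rot: [0.0, 0.599, 0.8, 0.0]
contact_force: [0.6, 0.8, -0.2]
gripper_width: 0.399
```

```bash
python3 lv.py
```

```text
t 18.95 tcp [ 0.5925 -0.0392  0.0851] yaw 106.34 radius 0.0811 ang -79.35 F tool xyz [0.63 0.86 0.22] tau [-0.014 -0.006 -0.013]
```

jog_arm(increments=[{"slide": [0.4,-2.8,0.1],"rotation": [0,0,2]},{"slide": [0.4,-2.8,0.1],"rotation": [0,0,2]},{"slide": [0,0,0],"rotation": [0,0,0]},{"slide": [0,0,0],"rotation": [0,0,0]}])

```text
time: 19.28
tool_pos: [0.5869, -0.0399, 0.0849]
tool_rot: [0.0, 0.627, 0.779, 0.0]
contact_force: [-0.1, -0.8, 0.1]
gripper_width: 0.4
```

```bash
python3 lv.py w16
```

```text
t 19.28 tcp [ 0.5869 -0.0399  0.0849] yaw 102.34 radius 0.081 ang -83.35 F tool xyz [-0.78 -0.28 -0.09] tau [-0.004  0.015  0.01 ]
```

View pics/w16.png

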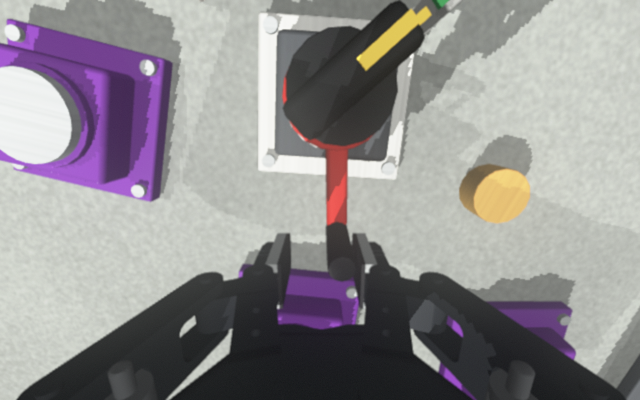

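The lever is still following the right pad (post at (342,255)) and hasn't bitten yet.

jog_arm(increments=[{"slide": [0.4,-2.8,0.1],"rotation": [0,0,2]},{"slide": [0.4,-2.8,0.1],"rotation": [0,0,2]},{"slide": [0,0,0],"rotation": [0,0,0]},{"slide": [0,0,0],"rotation": [0,0,0]}])

```text
time: 19.67
tool_pos: [0.5812, -0.0403, 0.0848]
tool_rot: [0.0, 0.654, 0.757, 0.0]
contact_force: [-0.7, -0.6, 0.7]
gripper_width: 0.402
```

```bash
python3 lv.py
```

```text
t 19.67 tcp [ 0.5812 -0.0403  0.0848] yaw 98.33 radius 0.0808 ang -87.36 F tool xyz [-0.45 -0.78 -0.7 ] tau [ 0.031 -0.008  0.005]
```

jog_arm(increments=[{"slide": [0.4,-2.8,0.1],"rotation": [0,0,2]},{"slide": [0.4,-2.8,0.1],"rotation": [0,0,2]},{"slide": [0,0,0],"rotation": [0,0,0]},{"slide": [0,0,0],"rotation": [0,0,0]}])

```text
time: 20.0
tool_pos: [0.5755, -0.0402, 0.0845]
tool_rot: [-0.0, 0.68, 0.733, 0.0]
contact_force: [-0.1, -0.3, 1.1]
gripper_width: 0.4
```

```bash
python3 lv.py
```

```text
t 20.0 tcp [ 0.5755 -0.0402  0.0845] yaw 94.34 radius 0.0807 ang -91.39 F tool xyz [-0.27 -0.13 -1.13] tau [-0.027 -0.007 -0.056]
```

jog_arm(increments=[{"slide": [0.4,-2.8,0],"rotation": [0,0,2]},{"slide": [0.4,-2.8,0],"rotation": [0,0,2]},{"slide": [0,0,0],"rotation": [0,0,0]},{"slide": [0,0,0],"rotation": [0,0,0]}])

```text
time: 20.33
tool_pos: [0.5699, -0.0397, 0.0845]
tool_rot: [0.0, 0.705, 0.709, -0.0]
contact_force: [-0.0, 0.2, -0.0]
gripper_width: 0.403
```

```bash
python3 lv.py
```

```text
t 20.33 tcp [ 0.5699 -0.0397  0.0845] yaw 90.34 radius 0.0806 ang -95.39 F tool xyz [ 0.17 -0.02  0.  ] tau [ 0.021 -0.01   0.02 ]
```

jog_arm(increments=[{"slide": [0.4,-2.8,0],"rotation": [0,0,2]},{"slide": [0.4,-2.8,0],"rotation": [0,0,2]},{"slide": [0,0,0],"rotation": [0,0,0]},{"slide": [0,0,0],"rotation": [0,0,0]}])

```text
time: 20.67
tool_pos: [0.5643, -0.0388, 0.0845]
tool_rot: [-0.0, 0.729, 0.684, -0.0]
contact_force: [0.2, 0.1, 0.9]
gripper_width: 0.401
```

```bash
python3 lv.py
```

```text
t 20.67 tcp [ 0.5643 -0.0388  0.0845] yaw 86.34 radius 0.0804 ang -99.43 F tool xyz [ 0.16  0.22 -0.88] tau [ 0.053 -0.    -0.013]
```

jog_arm(increments=[{"slide": [0.4,-2.8,0],"rotation": [0,0,2]},{"slide": [0.4,-2.8,0],"rotation": [0,0,2]},{"slide": [0,0,0],"rotation": [0,0,0]},{"slide": [0,0,0],"rotation": [0,0,0]}])

```text
time: 21.0
tool_pos: [0.559, -0.0377, 0.0847]
tool_rot: [0.0, 0.753, 0.658, 0.0]
contact_force: [0.9, -0.2, -0.5]
gripper_width: 0.395
```

```bash
python3 lv.py w17
```

```text
t 21.0 tcp [ 0.559  -0.0377  0.0847] yaw 82.34 radius 0.0803 ang -103.28 F tool xyz [-0.04  0.93  0.48] tau [-0.123 -0.105  0.016]
```

View pics/w17.png

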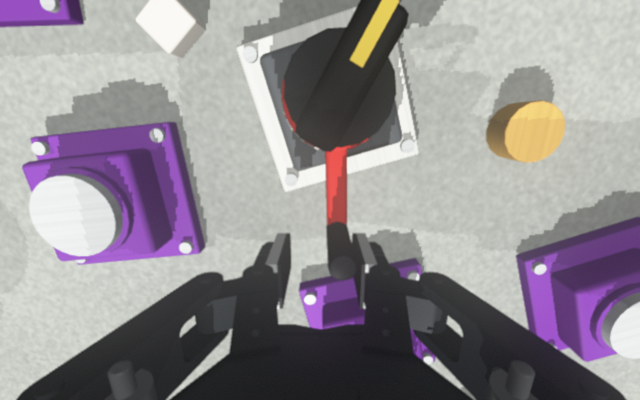

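jog_arm(increments=[{"slide": [0.4,-2.8,0],"rotation": [0,0,2]},{"slide": [0,0,0],"rotation": [0,0,0]},{"slide": [0,0,0],"rotation": [0,0,0]},{"slide": [0,0,0],"rotation": [0,0,0]}])

```text
time: 21.38
tool_pos: [0.5567, -0.0369, 0.0847]
tool_rot: [0.001, 0.764, 0.645, 0.0]
contact_force: [4.4, -0.9, -2.1]
gripper_width: 0.396
```

```bash
python3 lv.py
```

```text
t 21.38 tcp [ 0.5567 -0.0369  0.0847] yaw 80.3 radius 0.0802 ang -105.07 F tool xyz [-0.17  4.52  2.07] tau [-0.147 -0.659  0.042]
```

jog_arm(increments=[{"slide": [0.4,-2.8,0],"rotation": [0,0,2]},{"slide": [0,0,0],"rotation": [0,0,0]},{"slide": [0,0,0],"rotation": [0,0,0]},{"slide": [0,0,0],"rotation": [0,0,0]}])

```text
time: 21.72
tool_pos: [0.5542, -0.0362, 0.0847]
tool_rot: [0.001, 0.776, 0.631, 0.001]
contact_force: [5.6, -1.3, -3.7]
gripper_width: 0.403
```

```bash
python3 lv.py
```

```text
t 21.72 tcp [ 0.5542 -0.0362  0.0847] yaw 78.29 radius 0.0801 ang -106.89 F tool xyz [-0.18  5.75  3.76] tau [-0.186 -0.86  -0.034]
```

jog_arm(increments=[{"slide": [0.3,-2.1,0.1],"rotation": [0,0,1.5]},{"slide": [0,0,0],"rotation": [0,0,0]},{"slide": [0,0,0],"rotation": [0,0,0]}])

```text
time: 21.97
tool_pos: [0.5527, -0.0355, 0.0847]
tool_rot: [0.001, 0.784, 0.621, 0.001]
contact_force: [7.5, -0.8, -5.2]
gripper_width: 0.396
```

```bash
python3 lv.py
```

```text
t 21.97 tcp [ 0.5527 -0.0355  0.0847] yaw 76.79 radius 0.0799 ang -108.06 F tool xyz [0.97 7.46 5.27] tau [-0.276 -1.085 -0.003]
```

jog_arm(increments=[{"slide": [0,0,0],"rotation": [0,0,0]}])

```text
time: 22.05
tool_pos: [0.5527, -0.0355, 0.0847]
tool_rot: [0.001, 0.784, 0.621, 0.001]
contact_force: [6.4, -1.2, -4.6]
gripper_width: 0.405
```

```bash
python3 lv.py
```

```text
t 22.05 tcp [ 0.5527 -0.0355  0.0847] yaw 76.78 radius 0.0799 ang -108.06 F tool xyz [0.27 6.47 4.58] tau [-0.275 -1.097 -0.018]
```

jog_arm(increments=[{"slide": [0.4,-2.8,0.4],"rotation": [0,0,2]},{"slide": [0,0,0],"rotation": [0,0,0]},{"slide": [0,0,0],"rotation": [0,0,0]}])

```text
time: 22.3
tool_pos: [0.5507, -0.0346, 0.0846]
tool_rot: [0.002, 0.794, 0.607, 0.002]
contact_force: [9.6, -2.1, -5.3]
gripper_width: 0.401
```

```bash
python3 lv.py
```

```text
t 22.3 tcp [ 0.5507 -0.0346  0.0846] yaw 74.78 radius 0.0798 ang -109.63 F tool xyz [0.48 9.82 5.32] tau [-0.245 -1.365 -0.006]
```

jog_arm(increments=[{"slide": [0,0,0],"rotation": [0,0,0]}])

```text
time: 22.38
tool_pos: [0.5507, -0.0346, 0.0846]
tool_rot: [0.002, 0.795, 0.607, 0.002]
contact_force: [9.6, -2.1, -4.8]
gripper_width: 0.4
```

```bash
python3 lv.py
```

```text
t 22.38 tcp [ 0.5507 -0.0346  0.0846] yaw 74.78 radius 0.0798 ang -109.61 F tool xyz [0.54 9.77 4.86] tau [-0.258 -1.375 -0.005]
```

jog_arm(increments=[{"slide": [0.4,-2.5,0.5],"rotation": [0,0,1.8]},{"slide": [0,0,0],"rotation": [0,0,0]},{"slide": [0,0,0],"rotation": [0,0,0]}])

```text
time: 22.63
tool_pos: [0.5492, -0.0339, 0.0845]
tool_rot: [0.003, 0.804, 0.595, 0.002]
contact_force: [12.0, -2.0, -5.1]
gripper_width: 0.398
```

```bash
python3 lv.py
```

```text
t 22.63 tcp [ 0.5492 -0.0339  0.0845] yaw 72.98 radius 0.0796 ang -110.86 F tool xyz [ 1.65 12.04  5.16] tau [-0.377 -1.664  0.002]
```

jog_arm(increments=[{"slide": [0,0,0],"rotation": [0,0,0]}])

```text
time: 22.72
tool_pos: [0.5492, -0.0339, 0.0845]
tool_rot: [0.003, 0.804, 0.595, 0.002]
contact_force: [10.9, -3.2, -5.1]
gripper_width: 0.398
```

```bash
python3 lv.py
```

```text
t 22.72 tcp [ 0.5492 -0.0339  0.0845] yaw 72.98 radius 0.0796 ang -110.84 F tool xyz [ 0.11 11.35  5.2 ] tau [-0.432 -1.633  0.039]
```

jog_arm(increments=[{"slide": [0,0,0],"rotation": [0,0,0]}])

```text
time: 22.8
tool_pos: [0.5492, -0.0339, 0.0845]
tool_rot: [0.003, 0.804, 0.595, 0.002]
contact_force: [11.1, -1.4, -4.6]
gripper_width: 0.406
```

```bash
python3 lv.py
```

```text
t 22.8 tcp [ 0.5492 -0.0339  0.0845] yaw 72.98 radius 0.0796 ang -110.85 F tool xyz [ 1.85 10.97  4.65] tau [-0.413 -1.636  0.033]
```

jog_arm(increments=[{"slide": [0.1,-0.7,0.1],"rotation": [0,0,0.5]},{"slide": [0,0,0],"rotation": [0,0,0]},{"slide": [0,0,0],"rotation": [0,0,0]}])

```text
time: 23.05
tool_pos: [0.5489, -0.0337, 0.0845]
tool_rot: [0.003, 0.807, 0.591, 0.003]
contact_force: [11.9, -2.5, -5.7]
gripper_width: 0.4
```

```bash
python3 lv.py w18
```

```text
t 23.05 tcp [ 0.5489 -0.0337  0.0845] yaw 72.48 radius 0.0795 ang -111.08 F tool xyz [ 1.22 12.    5.78] tau [-0.417 -1.839  0.039]
```

jog_arm(increments=[{"slide": [0,0,0],"rotation": [0,0,0]}])

```text
time: 23.18
tool_pos: [0.5489, -0.0337, 0.0845]
tool_rot: [0.003, 0.807, 0.591, 0.003]
contact_force: [13.0, -3.2, -5.9]
gripper_width: 0.402
```

```bash
python3 lv.py
```

```text
t 23.18 tcp [ 0.5489 -0.0337  0.0845] yaw 72.48 radius 0.0795 ang -111.07 F tool xyz [ 0.88 13.3   6.  ] tau [-0.397 -1.821  0.103]
```

View pics/w18.png

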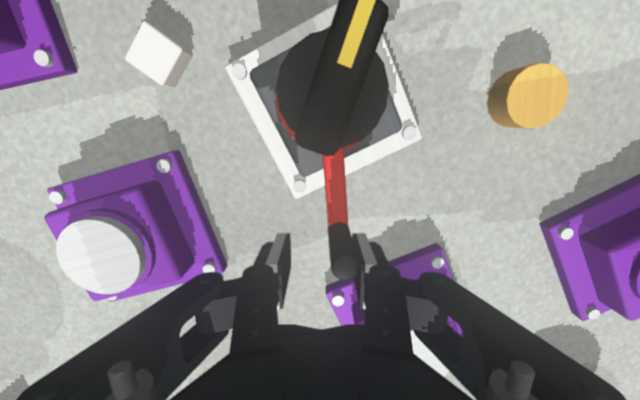

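The push is about 12 to 12.5 N. I'll back off the post and rise.

jog_arm(increments=[{"slide": [0,3,0],"rotation": [0,0,0]},{"slide": [0,4,0],"rotation": [0,0,0]},{"slide": [0,4,0],"rotation": [0,0,0]},{"slide": [0,0,0],"rotation": [0,0,0]},{"slide": [0,0,0],"rotation": [0,0,0]}])

```text
time: 23.6
tool_pos: [0.5559, -0.0361, 0.0831]
tool_rot: [-0.001, 0.807, 0.591, -0.0]
contact_force: [1.3, 0.6, -0.7]
gripper_width: 0.401
```

```bash
python3 lv.py w19
```

```text
t 23.6 tcp [ 0.5559 -0.0361  0.0831] yaw 72.45 radius 0.0796 ang -105.77 F tool xyz [0.93 1.07 0.68] tau [ 0.018  0.013 -0.001]
```

View pics/w19.png

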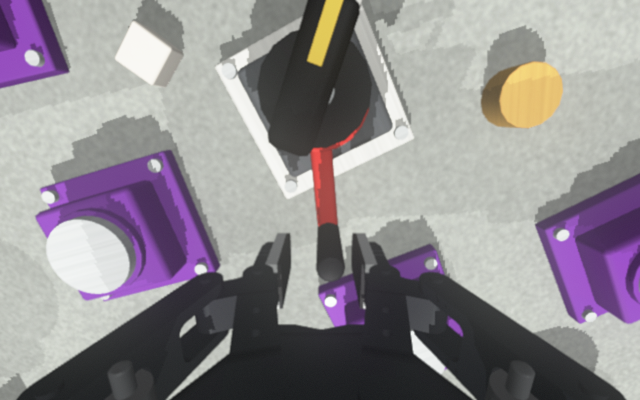

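The post at (330,250) stands free between the pads. Next I'll rise and view the pointer from above the axis.

jog_arm(increments=[{"slide": [0,0,-20],"rotation": [0,0,0]},{"slide": [0,0,-35],"rotation": [0,0,0]},{"slide": [0,0,-35],"rotation": [0,0,0]},{"slide": [0,0,-30],"rotation": [0,0,0]},{"slide": [0,0,0],"rotation": [0,0,0]}])

```text
time: 24.07
tool_pos: [0.5597, -0.0367, 0.2117]
tool_rot: [0.005, 0.807, 0.591, 0.004]
contact_force: [0.8, -1.0, 1.4]
gripper_width: 0.396
```

```bash
python3 -c "
from h import *
plan((.578,.041,.203),53)"
```

```text
t 24.0667 tcp [ 0.5597 -0.0367  0.2117] yaw 72.46 tilt [ 0.0123 -0.0024 -0.9999] F [ 0.81 -0.99  1.4 ] w 0.396
slide first (mm) [79.6 -6.1  8.8] n>= 1.9263326071486182
then rot z 19.46
```

jog_arm(increments=[{"slide": [27,-1,0],"rotation": [0,0,0]},{"slide": [27,-1,0],"rotation": [0,0,0]},{"slide": [26,-1,0],"rotation": [0,0,0]},{"slide": [0,0,0],"rotation": [0,0,6.5]},{"slide": [0,0,0],"rotation": [0,0,6.5]},{"slide": [0,0,0],"rotation": [0,0,6.5]},{"slide": [0,0,0],"rotation": [0,0,0]},{"slide": [0,0,0],"rotation": [0,0,0]},{"slide": [0,0,0],"rotation": [0,0,0]},{"slide": [0,0,0],"rotation": [0,0,0]}])

```text
time: 24.9
tool_pos: [0.5773, 0.0409, 0.2033]
tool_rot: [-0.0, 0.895, 0.446, -0.0]
contact_force: [0.6, 0.3, 0.3]
gripper_width: 0.398
```

```bash
python3 m.py w20 .1004
```

```text
t 24.9 tcp [0.5773 0.0409 0.2033] yaw 53.02 tilt [-3.e-04  0.e+00 -1.e+00] F [0.56 0.26 0.27] w 0.398
slide first (mm) [-0.6  0.7 85.3] n>= 2.0454850274437644
[0.01743989 0.01003762 0.03312104]
Y ([319, 147, 5, 25, 87], array([38.15, -0.7 ]), 'dir deg', np.float64(0.46), 'max x', np.float64(46.9), 'min x', np.float64(25.6))
Y ([317, 185, 7, 25, 169], array([ 1.15, -1.46]), 'dir deg', np.float64(0.08), 'max x', np.float64(12.6), 'min x', np.float64(-10.5))
G ([318, 131, 5, 13, 63], array([55.68, -1.4 ]), 'dir deg', np.float64(0.1), 'max x', np.float64(60.8), 'min x', np.float64(50.8))
```

View pics/w20c.png

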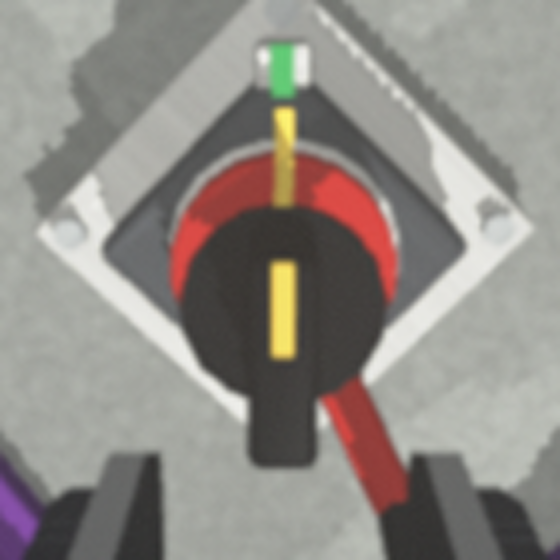

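View pics/w20.png

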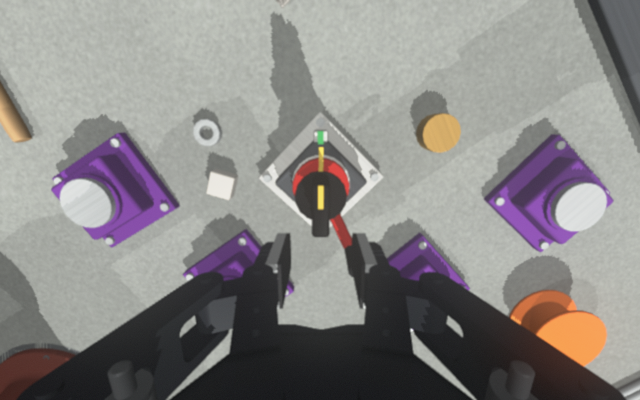

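jog_arm(increments=[{"slide": [0,0,20],"rotation": [0,0,0]},{"slide": [0,0,15],"rotation": [0,0,0]},{"slide": [0,0,5],"rotation": [0,0,0]},{"slide": [0,0,0],"rotation": [0,0,0]},{"slide": [0,0,0],"rotation": [0,0,0]},{"slide": [0,0,0],"rotation": [0,0,0]}], fingers=0.6)

```text
time: 25.45
tool_pos: [0.5782, 0.041, 0.1646]
tool_rot: [0.0, 0.895, 0.446, 0.001]
contact_force: [-0.6, 0.7, -1.0]
gripper_width: 0.599
```

```bash
python3 m.py w21 .1004
```

```text
t 25.45 tcp [0.5782 0.041  0.1646] yaw 52.95 tilt [ 1.8e-03 -1.0e-04 -1.0e+00] F [-0.55  0.74 -0.95] w 0.599
slide first (mm) [-1.2 -0.  46.6] n>= 1.1184537374088854
[ 0.00489887  0.01082978 -0.04981729]
Y ([317, 153, 6, 29, 132], array([36.51, -1.81]), 'dir deg', np.float64(-0.1), 'max x', np.float64(46.2), 'min x', np.float64(24.8))
Y ([315, 200, 9, 30, 247], array([-2.4, -2.2]), 'dir deg', np.float64(0.2), 'max x', np.float64(9.6), 'min x', np.float64(-14.8))
G ([316, 134, 7, 16, 92], array([54.68, -2.22]), 'dir deg', np.float64(0.54), 'max x', np.float64(60.3), 'min x', np.float64(49.6))
```

View pics/w21c.png

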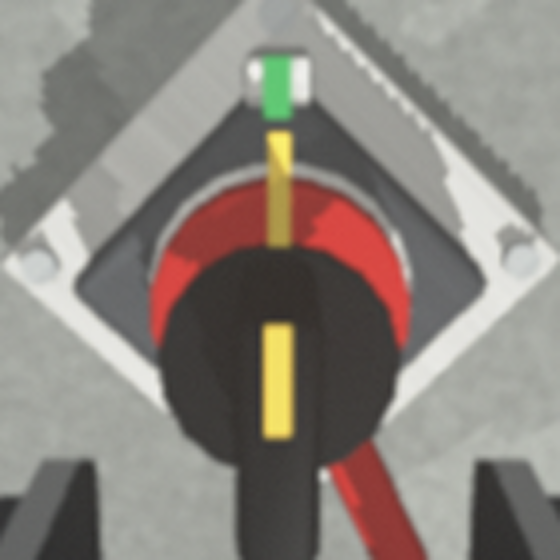

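The pointer is aligned with the tab to about 0.4 mm. I'll rise clear and hand in.

jog_arm(increments=[{"slide": [0,0,-35],"rotation": [0,0,0]},{"slide": [0,0,-35],"rotation": [0,0,0]},{"slide": [0,0,0],"rotation": [0,0,0]},{"slide": [0,0,0],"rotation": [0,0,0]},{"slide": [0,0,0],"rotation": [0,0,0]}])

```text
time: 25.92
tool_pos: [0.5778, 0.041, 0.2344]
tool_rot: [0.0, 0.895, 0.446, 0.001]
contact_force: [-1.2, -0.4, -0.1]
gripper_width: 0.6
```

```bash
python3 -c "
from h import *
print(manip.job_done());plan((0,0,0))"
```

```text
the job is handed in; nothing more can be done
None
the job is handed in; nothing more can be done
```

The bed height stop is trimmed and handed in, at about 26 s on the robot's clock:
- **Loosening:** I pushed the lever anticlockwise about 0.6 rad and the nut went slack (about 1 N or less on the post).
- **Adjuster:** I then turned the knob about 76° clockwise to the green tab and let go of it.
- **Tightening:** I turned the lever clockwise until the nut bit, about 0.75 rad past its starting position. I then tightened to about 12 N at the post; the last readings were 12.0 and 13.3 N with roughly 1 N of noise, and none came near 16 N.

**Pointer checks:** The last close view, taken after tightening, put the pointer about 0.4 mm (0.4°) clockwise past the centre of the tab. The view just before, from farther away, suggested 0.75 mm; the other views after I released the knob gave 0.3 to 0.4 mm.

**What I could not check:** While tightening, the lever also pulled about 5 N downward on the fingers. I did not measure the nut's grip directly, only the push at the post. After I backed off, the lever stood free of the fingers, and I saw nothing else on the bench move.

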